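# Bolt the timer stand to the slotted rail

## Task

Fasten the timer stand to the rail on the table with the T-bolt that waits in the white block: drop its head lengthwise into the rail's slot in front of the stand, slide it into the stand's open foot and on until the stand is pushed right up against the rail's end stop, turn the knob clockwise so that the head goes square across under the slot, and tighten it until it is snug but not forced. Let go and leave the other things on the table where they are.

Things in the scene. Friction and masses are not known exactly. Their poses are not given: they have to be found in the camera images.
- rail: Fixed aluminium rail on the table, 240 long, 60 wide, 30 high. Origin: on the table under its centre line, where the bolt's axis must end up. x along the slot, away from the robot (rail from x -115 to +125), z up. The slot runs the whole length: mouth 20 wide between 10 thick lips (z 20 to 30), below it a channel 44 wide (z 4 to 20). Bare from x -115 to about -45.
- end_stop (a point): Centre of the near face of the dark end stop that stands on the rail's far end (face at rail x = +115, 46 above the table). Axes of the rail.
- stand: Loose grey stand (0.36 to 0.6 kg) with a white timer fixed on its raised far end, 145 long, straddling the rail with 1 mm side play. Origin: underside of its foot, at the bolt's axis when the stem is home; axes like the rail's. It touches the end stop when its origin is over the rail's origin; it starts 6 to 14 short of that. Pushing it takes 2 to 8 N. From x = +53 it rises to 68 above the rail.
- foot_slot (a point): Middle of the open mouth of the slot in the stand's foot, on its top. The foot is a flat plate 10 thick lying on the rail (top 40 above the table). Slot 13.5 wide, flared at the mouth; 35 long from this point (stand x -30) to its blind end (stand x +5, where the stem stops). The head does not fit through it from above; it passes underneath while the knob's face is up to 3.5 above the foot (pressed on the foot it binds).
- bolt: Loose steel T-bolt, 75 tall, 0.11 kg with its knob, upright in the white block. Origin: centre of the head's underside; z up the stem; x along the head (same after a half turn). Stem 10 thick. Above the head, to z = 14, a neck 18 wide: in the slot's mouth it lets the bolt turn only from lengthwise to a quarter turn clockwise, then stops it (play 0.2 rad).
- bolt_head (a point): Middle of the bolt's T head: 36 (x) by 18 (y) by 7 high, lower edges bevelled. A groove on the stem's top end, seen in the knob's top, runs along the head.
- knob: The nut: grey wing knob on the bolt with a steel washer face (24 across) below. Origin: centre of that face. Bar 46 long (x), 16 thick (y), 8 to 39 above the origin. Starts 28 to 29.5 above the head's underside, bar 0 to 0.6 rad clockwise of the head. Clockwise from above draws head and knob together by 2.5 mm per rad. Slight thread friction: the knob carries the bolt until the head is stopped.
- knob_grip (a point): Point on the knob's axis to grip the bar, 26 above its face; axes of the knob (grip across y). With the face on the foot the head hangs 1 to 2.5 below the lips; once square, clockwise turning lifts it to them and clamps the foot. Torque then rises by some 0.1 N m per 10 N of clamping: snug is over 8 N, forced over 60 N.
- park: Fixed white block, 70 (x) by 52 by 18 high, with a 39 by 21 pocket along x, 14 deep, in which the bolt's head stands. Origin: centre of its underside.
- test_kit: Bystander: loose carton, 62 by 112 by 21, lying left of the rail. Origin: centre of its underside.
- tape_roll: Bystander: loose roll of tape, about 104 across, 25 high, lying flat right of the rail. Origin: centre of its underside.
Things that resemble listed ones, but are neither listed nor needed, are in the scene too. Several things have the shape of the bolt; the one meant has the colours described above.

How it is judged:
By the outcome, as a careful person would: the job done as asked, in the order asked, and still so for the second after the job is handed in, with the robot touching nothing.
It also fails if it takes over 72 s, if anything falls off the work surface, if the arm or the gripper's body presses on something with over 40 N, if the wrist force passes 120 N, or if a joint passes its speed limit or range.

## Robot

A 6-joint arm with a two-finger parallel gripper is mounted at the origin on a cart in front of the work surface, level with it; the furniture and walls round the work are solid. World frame = base frame: x ahead of the robot, y to its left, z up, the work surface at z = 0. Lengths are in mm, angles in rad, forces in N, time in s.
With the tool pointing down it reaches from about 300 to 825 mm from the base axis. Payload 5.4 kg.
Tool frame: the origin (TCP) lies on the centre line of the jaws, within the pads' length; the fingertips stand 8 mm ahead of it and the grasp point (between the pads) lies 11 mm behind it (manip.nose_length is the distance from the TCP to the fingertips, in mm); y points along the fingers, z is the direction in which the jaws open and shut, and the axes are right-handed (so a half turn about y gives the same grasp; the last joint's range is limited). The gripper opens to 92 mm and grips with 3 to 60 N. Pads are 20 mm wide; open, the fingers measure 128 mm over their backs; the gripper's body (75 mm by 189 mm) begins 69 mm behind the grasp point.
Start: joints at [1.103, 0.158, 1.597, -0, 1.386, -0.21], TCP at [146.609, 555.978, 184.601] pointing down, gripper open.
Joint ranges: [-2.91, 2.91], [-0.94, 2.29], [0.18, 2.7], [-1.29, 4.43], [0.17, 2.64], [-3, 3]. Speed limits (rad/s): [2.57, 2.57, 3.14, 3.14, 3.14, 3.14].

## Interface

Orientations are given as a unit quaternion [x, y, z, w].
In Python, from cell import manip gives the robot as it stands.
- The arm moves only by the tool play_rows, never from a script. Its argument "commands" is a list of rows, each a list of 3 entries, a list of its own where there are three numbers: the shift along the tool's x, y, z in m, then the turn, a rotation vector about the tool's x, y, z in units of 10 degrees (1.0 is 10 degrees), then the closure, from 0 (fully open) to 1 (shut). A call has 1 to 5 rows; each row shifts and turns the commanded pose from where the row before left it, along the tool's axes as they then stand; what a row does not reach is not made up. A row lasts 1/8 s, in which the tool goes at most 62.5 mm and 10.7 degrees, less where a joint would pass 70% of its speed; a pose out of reach is approached as far as the arm can. A call with a gripper value outside its range is refused whole. The fingers move at their own pace and stop on an object; the grip force is fixed at half the most. Time passes only in rows, so rows that do not move let the fingers close. It gives the time, the measured TCP pose, the force and the opening at its end, in the units of the state.
- manip.state(): the state, without advancing time (a new reading comes with each control period).
- manip.capture(name): name is "side" or "top"; returns a dict with "pixels" (480x640x3 uint8, red, green, blue), "fx", "fy", "cx", "cy" (pixels), "k1" (the pictures are not rectified: a ray, as slopes to the right and down, at radius r is drawn at 1 + k1 r^2 times it, then the intrinsics apply), "R" (3x3) and "t" (3): a world point X has camera coordinates R X + t. Camera axes: x right, y down, z forward; pixel columns grow to the right and rows downward; lengths in mm; the calibration is good to about 2 mm. A picture is of the moment at which its call begins. There is no depth.
- manip.hand_in(): hands the job in, once; it reports no verdict.
Trained networks look in a picture, given as the dict that the camera call returned (one of the last four; its "shot" number tells which), for a name from the list of things; names that differ only in an ending like _2 or _b are one class to them, and where a whole thing is asked for, a point or a joint stands for the part that bears it (a point fixed in the world has none). Each returns a list of dicts, best first, with "score" (0 to 1); they miss things now and then, are a little off and sometimes report something else, mostly with a low value. They report only what shows in the picture. A call takes as long as a camera call. They do not tell look-alikes from the thing itself.
- manip.regions_of(query, picture): "mask" (480x640 bool, what is visible of it) and "xy" ([column, row] in pixels, amid what is visible of it).
- manip.place_of(query, picture): "xy" ([column, row] in pixels: a listed point, or the origin of a listed thing).
The state is a dict: "time": time; "joint_positions": joint angles; "dq": joint speeds; "effort": joint torques, N m; "tool_pos": TCP position; "ee_rot": TCP orientation; "ft_force": force on the tool from outside, world axes, zero at the start; "torque": the same for the moment, N m; "finger_gap": finger opening in mm.
Only numpy, scipy, OpenCV 4.12 (cv2) and the standard library are available. Lean on these libraries where they do the work, as an engineer would, in place of code of your own. Each camera call takes 0.05 s, during which the arm holds its last target.

## Working session

There is one attempt and no reset: what is moved stays moved. The work goes in short steps, Python scripts to look and compute and a tool call to move; the robot and the scene stay as the last step left them, time stands still between calls to the robot, and variables do not carry over. Pictures are saved under pics/ and viewed, and the job is handed in when it is done.

Besides the shell and the picture viewer there is one more tool, called after "Request:" as name(argument=value, ...), one argument or row to a line, values as JSON. play_rows: Moves the arm, as the interface text tells. Its arguments: {"type":"object","properties":{"commands":{"type":"array"}},"required":["commands"]}

```bash
ls; mkdir -p pics
cat > h.py <<'E'
import numpy as np, cv2
from cell import manip
from scipy.spatial.transform import Rotation as Ro
def K(p): return np.array([[p['fx'],0,p['cx']],[0,p['fy'],p['cy']],[0,0,1.]])
def ray(p,xy):
    d=np.array([p['k1'],0,0,0,0.])
    u=cv2.undistortPoints(np.array([[xy]],float),K(p),d)[0,0]
    R=np.array(p['R']);t=np.array(p['t'])
    return -R.T@t, R.T@np.array([u[0],u[1],1])
def atz(p,xy,z):
    c,d=ray(p,xy); return c+d*(z-c[2])/d[2]
def proj(p,X):
    R=np.array(p['R']);t=np.array(p['t'])
    return cv2.projectPoints(np.array(X,float).reshape(-1,1,3),cv2.Rodrigues(R)[0],t,K(p),np.array([p['k1'],0,0,0,0.]))[0][:,0]
def save(p,n): cv2.imwrite('pics/'+n,np.array(p['pixels'])[:,:,::-1])
def tri(p1,a,p2,b):
    c1,d1=ray(p1,a);c2,d2=ray(p2,b)
    s=np.linalg.lstsq(np.c_[d1,-d2],c2-c1,rcond=None)[0]
    A=c1+s[0]*d1;B=c2+s[1]*d2
    return (A+B)/2,np.linalg.norm(A-B)
E
python3 - <<'E'
from h import *
print(manip.state())
S=manip.capture("side");T=manip.capture("top")
save(S,'s0.png');save(T,'t0.png')
np.set_printoptions(precision=1,suppress=True)
for p in(S,T):
    print(p['fx'],p['k1'],ray(p,(p['cx'],p['cy'])))
for q in ['rail','end_stop','stand','foot_slot','bolt','bolt_head','knob','knob_grip','park','test_kit','tape_roll']:
    for n,p in(('S',S),('T',T)):
        print(q,n,[(np.round(r['xy'],1).tolist(),round(r['score'],2)) for r in manip.place_of(q,p)])
E
```

```text
pics
{'time': 0.0, 'joint_positions': array([ 1.10290259e+00,  1.59035798e-01,  1.59818827e+00, -3.98051628e-05,
        1.38617979e+00, -2.10108696e-01]), 'dq': array([ 0.0001036 , -0.0021725 ,  0.00053516,  0.00162082,  0.00013424,
        0.00071631]), 'effort': array([-1.43314686e-03, -3.85578132e+01, -3.22102368e+01,  6.99066790e-02,
        3.79549828e-02, -1.32156051e-04]), 'tool_pos': array([146.32537361, 555.38905086, 183.64841768]), 'ee_rot': array([ 0.70184979, -0.09108592,  0.09068611, -0.70063276]), 'ft_force': array([-0.64682154,  0.72107013,  0.44394508]), 'torque': array([ 0.02845712, -0.00107183, -0.01691834]), 'finger_gap': 91.42571327902341}
456.1545315959199 -0.06619838743278218 (array([ 376.7, -983.5,  493.3]), array([ 0.2,  0.9, -0.4]))
450.6745193640331 -0.10814934439594202 (array([441.6, -37. , 985.3]), array([ 0.1,  0. , -1. ]))
rail S [([297.6, 268.1], 0.77)]
rail T [([318.3, 248.3], 0.89), ([433.5, 261.3], 0.16)]
end_stop S [([345.9, 249.2], 0.78)]
end_stop T [([310.9, 191.5], 0.84)]
stand S [([298.4, 256.8], 0.93)]
stand T [([319.0, 249.0], 0.96)]
foot_slo
[... 185 characters left out ...]
 249.0], 0.61), ([434.2, 260.5], 0.5)]
bolt_head S [([337.9, 360.3], 0.96), ([312.3, 322.0], 0.87)]
bolt_head T [([437.2, 256.6], 0.87), ([483.7, 249.5], 0.83)]
knob S [([313.1, 309.7], 0.95), ([337.4, 350.6], 0.92), ([313.8, 327.6], 0.56)]
knob T [([485.5, 247.2], 0.72), ([434.7, 261.4], 0.67)]
knob_grip S [([312.9, 303.9], 0.61), ([339.7, 331.9], 0.57)]
knob_grip T [([489.2, 247.3], 0.74), ([435.0, 261.1], 0.59), ([439.6, 251.3], 0.48), ([320.7, 260.2], 0.23)]
park S [([315.9, 327.0], 0.88)]
park T [([428.9, 260.9], 0.78)]
test_kit S [([284.7, 226.7], 0.83)]
test_kit T [([193.2, 250.6], 0.57)]
tape_roll S [([384.0, 304.2], 0.61), ([345.9, 249.9], 0.19)]
tape_roll T [([407.1, 185.1], 0.67)]
```

View pics/s0.png

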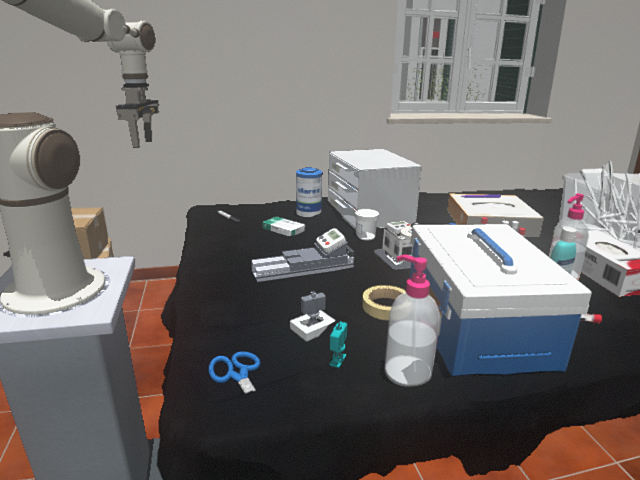

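View pics/t0.png

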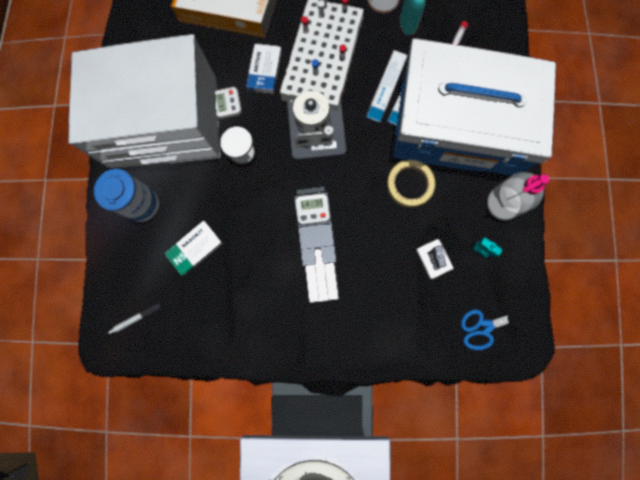

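Run:
```python
import cv2
s=cv2.imread('pics/s0.png');t=cv2.imread('pics/t0.png')
cv2.imwrite('pics/sc.png',cv2.resize(s[230:380,250:420],None,fx=4,fy=4,interpolation=3)[:600])
cv2.imwrite('pics/tc.png',cv2.resize(t[180:310,290:490],None,fx=4,fy=4,interpolation=3))
```

```text
(no output)
```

View pics/sc.png

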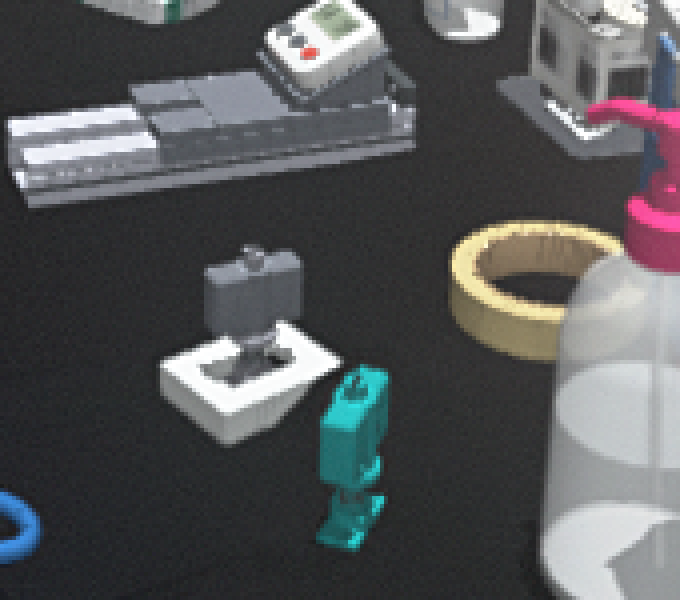

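View pics/tc.png

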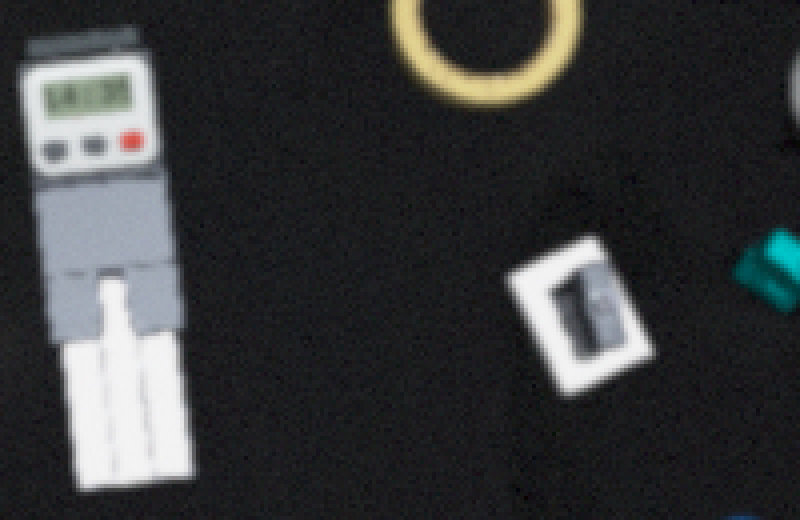

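```bash
cat >> h.py <<'E'
def W(pose,pts):
    x,y,a=pose; pts=np.atleast_2d(np.array(pts,float)); c,s=np.cos(a),np.sin(a)
    return np.c_[x+c*pts[:,0]-s*pts[:,1], y+s*pts[:,0]+c*pts[:,1], pts[:,2]]
def grid(p,crop,sc,fn,lines):
    x0,y0,x1,y1=crop
    im=cv2.resize(np.array(p['pixels'])[y0:y1,x0:x1,::-1],None,fx=sc,fy=sc,interpolation=cv2.INTER_CUBIC)
    for l,col in lines:
        q=((proj(p,l)-[x0,y0]+.5)*sc-.5)
        cv2.polylines(im,[np.round(q*16).astype(int).reshape(-1,1,2)],False,col,1,cv2.LINE_AA,4)
    cv2.imwrite('pics/'+fn,im)
E
python3 - <<'E'
from h import *
np.set_printoptions(precision=1,suppress=True)
S=manip.capture("side");T=manip.capture("top")
f=lambda x,y:(290+(x-1.5)/4,180+(y-1.5)/4)
a=atz(T,f(78,488),30);b=atz(T,f(193,478),30);print('rail near',a,b,np.linalg.norm(a-b))
c=atz(T,f(26,52),46);d=atz(T,f(138,40),46);print('stop far',c,d,np.linalg.norm(c-d))
for q in [(507,273),(595,237),(655,354),(568,396)]: print('park',atz(T,f(*q),18))
for q in ((590,265),(612,258),(625,345),(597,355)): print('knob',atz(T,f(*q),70))
print('stem top tri',tri(T,f(604,302),S,(250+253/4,230+247/4)))
for q,i,j in(('end_stop',(310.9,191.5),(345.9,249.2)),('foot_slot',(319.9,259.5),(287.4,257.2)),('stand',(319,249),(298.4,256.8)),('rail',(318.3,248.3),(297.6,268.1)),('head',(437.2,256.6),(312.3,322)),('knob',(434.7,261.4),(313.1,309.7)),('park',(428.9,260.9),(315.9,327))):
    print(q,*tri(T,i,S,j))
E
```

```text
rail near [444.  12.  30.] [449.6 -48.5  30. ] 60.740999500347144
stop far [675.2  41.2  46. ] [681.8 -18.7  46. ] 60.35345232821255
park [ 560.  -218.5   18. ]
park [ 579.8 -267.1   18. ]
park [ 516.1 -297.9   18. ]
park [ 493.6 -249.9   18. ]
knob [ 557.8 -251.7   70. ]
knob [ 561.5 -263.2   70. ]
knob [ 516.7 -268.5   70. ]
knob [ 511.6 -253.9   70. ]
stem top tri (array([ 537.1, -256.1,   78.7]), np.float64(1.5468262811746458))
end_stop [678.   10.2  38.4] 3.2575842259094254
foot_slot [529.4 -10.1  38.6] 5.819505624309325
stand [554.1  -8.2  36.4] 1.5549640640348636
rail [556.   -5.4   5.4] 8.289304436322633
head [ 537.4 -262.9   17.5] 7.450838164240105
knob [ 532.8 -253.6   38.3] 8.123625724636137
park [ 538.6 -250.4   -3.4] 9.849679771790239
```

```bash
cat >> h.py <<'E'
from scipy.ndimage import map_coordinates, gaussian_filter
from scipy.optimize import least_squares
def edgefit(p,pose,segs,it=6,rng=5,chan=None):
    """segs: list of (A,B,sign) object frame; returns pose fit to gradient edges"""
    g=np.array(p['pixels']).astype(float).mean(2)
    g=gaussian_filter(g,0.7)
    pose=np.array(pose,float)
    for k in range(it):
        r=rng if k<2 else 2.5
        P3=[];OFF=[];N=[]
        for A,B in segs:
            A=np.array(A,float);B=np.array(B,float)
            pts=A+(B-A)*np.linspace(.06,.94,25)[:,None]
            uv=proj(p,W(pose,pts)); d=uv[-1]-uv[0]; d/=np.linalg.norm(d); n=np.array([-d[1],d[0]])
            s=np.arange(-r,r+.01,.25)
            pr=map_coordinates(g,[(uv[:,1][:,None]+n[1]*s),(uv[:,0][:,None]+n[0]*s)],order=1)
            gr=np.abs(np.gradient(pr,axis=1)); 
            i=gr.argmax(1); m=gr.max(1)
            ok=(m>3)&(i>0)&(i<len(s)-1)
            P3.append(pts[ok]);OFF.append((uv+n*s[i][:,None])[ok]);N.append(np.repeat(n[None],ok.sum(),0))
        P3=np.vstack(P3);OFF=np.vstack(OFF);N=np.vstack(N)
        f=lambda q:((proj(p,W(q,P3))-OFF)*N).sum(1)
        sol=least_squares(f,pose,x_scale=[1,1,.01],loss='soft_l1',f_scale=.3)
        pose=sol.x
    return pose,np.sqrt(np.mean(sol.fun**2)),len(P3)
def box(x0,x1,y0,y1,z): return [[x0,y0,z],[x1,y0,z],[x1,y1,z],[x0,y1,z],[x0,y0,z]]
E
python3 - <<'E'
from h import *
np.set_printoptions(precision=3,suppress=True)
S=manip.capture("side");T=manip.capture("top")
pose=[561.2,-6.7,.1]
segT=[((-115,-30,30),(-115,30,30)),((-115,-30,30),(-55,-30,30)),((-115,30,30),(-55,30,30))]
rT=edgefit(T,pose,segT);print(rT)
segS=[((-115,-30,30),(-50,-30,30)),((-115,-30,30),(-115,-30,0)),((-115,30,30),(-60,30,30)),((-115,-30,0),(120,-30,0)),((125,-30,0),(125,-30,28))]
rS=edgefit(S,pose,segS);print(rS)
pp=[537,-258,-.42]
b=box(-35,35,-26,26,18);b0=box(-35,35,-26,26,0)
pT=edgefit(T,pp,[(b[0],b[1]),(b[1],b[2]),(b[3],b[0])]);print(pT)
pS=edgefit(S,pp,[(b[1],b[2]),(b[2],b[3]),(b[3],b[0]),(b0[0],b0[1]),(b0[3],b0[0])]);print(pS)
G=(0,255,0)
def L(r,k):
    return [(W(r,box(-115,125,-30,30,30)),G),(W(r,[(-115,-10,30),(-50,-10,30)]),(0,0,255)),(W(r,[(-115,10,30),(-50,10,30)]),(0,0,255)),(W(r,box(115,125,-30,30,46)),(255,0,0)),(W(k,b),G),(W(k,b0),(0,0,255)),(W(k,box(-19.5,19.5,-10.5,10.5,18)),(255,0,255)),(W(r,[(-115,-30,0),(125,-30,0)]),G)]
grid(T,(290,180,490,310),4,'to.png',L(rT[0],pT[0]))
grid(S,(245,225,415,350),4,'so.png',L(rS[0],pS[0]))
E
```

```text
(array([560.582,  -4.013,   0.128]), np.float64(0.46760519280288393), 75)
(array([558.098,  -5.463,   0.13 ]), np.float64(0.5954598225731098), 116)
(array([ 531.26 , -268.844,   -1.135]), np.float64(0.2264001528482522), 46)
(array([ 541.522, -252.728,   -0.853]), np.float64(1.153564893458291), 79)
```

View pics/to.png

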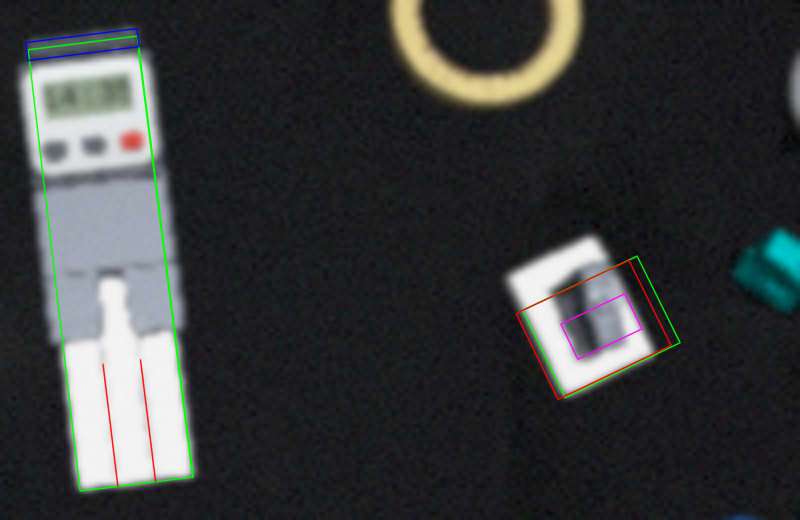

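View pics/so.png

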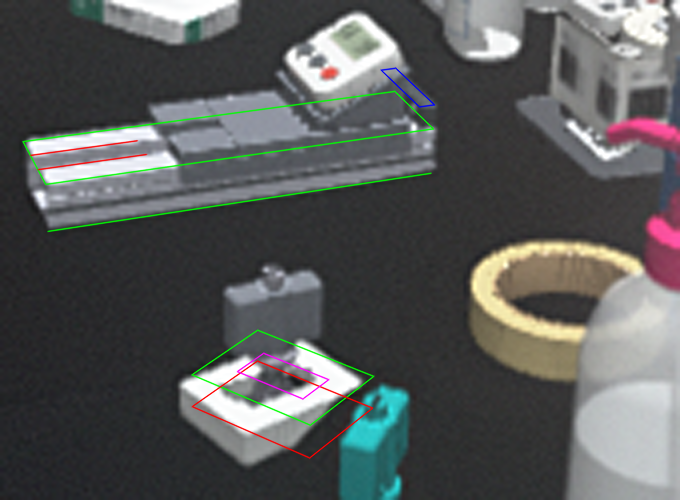

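```bash
python3 - <<'E'
from h import *
np.set_printoptions(precision=3,suppress=True)
S=manip.capture("side");T=manip.capture("top")
pp=[537,-258,.44]
b=box(-35,35,-26,26,18);b0=box(-35,35,-26,26,0)
E=lambda b,i:(b[i],b[(i+1)%4])
pT=edgefit(T,pp,[E(b,i) for i in range(4)]);print(pT)
pS=edgefit(S,pp,[E(b,3),E(b,0),E(b0,0),E(b0,3),(b[0],b0[0])]);print(pS)
rT=[560.582,-4.013,.128]
G=(0,255,0)
# stand: use foot slot; overlay with offsets
def L(k): return [(W(k,b),G),(W(k,b0),(0,0,255)),(W(k,box(-19.5,19.5,-10.5,10.5,18)),(255,0,255))]
grid(T,(410,220,470,290),8,'to2.png',L(pT[0]))
grid(S,(280,280,350,350),8,'so2.png',L(pS[0]))
grid(T,(300,230,350,310),7,'to3.png',[(W(rT,box(-115,125,-30,30,30)),G),(W(rT,[(-115,-10,30),(-50,-10,30)]),(0,0,255)),(W(rT,[(-115,10,30),(-50,10,30)]),(0,0,255))])
E
python3 -c "
import cv2,numpy as np
a=cv2.imread('pics/to2.png');b=cv2.imread('pics/so2.png');c=cv2.imread('pics/to3.png')
m=max(i.shape[0] for i in(a,b));
a,b=[cv2.copyMakeBorder(i,0,m-i.shape[0],0,0,0) for i in(a,b)]
o=np.hstack([a,b]);print(o.shape);cv2.imwrite('pics/j.png',cv2.resize(o,None,fx=.75,fy=.75))"
```

```text
(array([ 537.405, -257.752,    0.438]), np.float64(0.6974102852282497), 100)
(array([ 535.088, -259.604,    0.402]), np.float64(0.6312179055210906), 105)
(560, 1040, 3)
```

View pics/j.png

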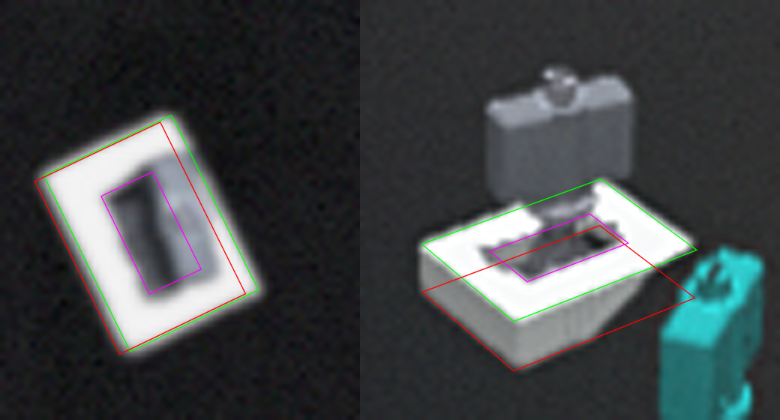

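View pics/to3.png

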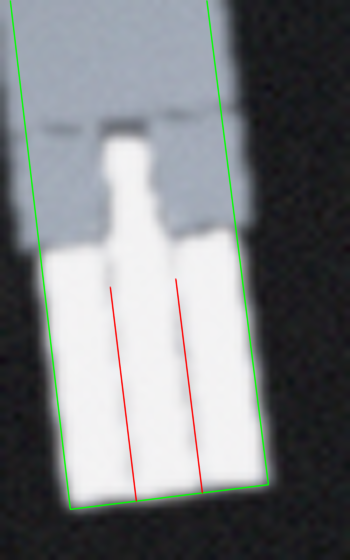

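Run:
```python
from h import *
np.set_printoptions(precision=3,suppress=True)
S=manip.capture("side");T=manip.capture("top")
b=box(-23,23,-8,8,71.7);b0=box(-23,23,-8,8,40.7)
E=lambda b,i:(b[i],b[(i+1)%4])
pp=[536.8,-258,.08]
out=[]
for a in(.0,.1,.2):
    pp[2]=a
    pT=edgefit(T,pp,[E(b,i) for i in range(4)],rng=3);print('T',pT)
    pS=edgefit(S,[535,-259,a],[E(b,3),E(b,0),E(b,1),E(b0,0),E(b,2),(b[0],b0[0]),(b[1],b0[1])],rng=3);print('S',pS)
G=(0,255,0)
def L(k): return [(W(k,b),G),(W(k,b0),(0,0,255)),(W(k,[(0,0,79),(0,0,72)]),(255,0,255))]
grid(T,(420,235,455,280),12,'a.png',L(pT[0]))
grid(S,(285,280,345,340),9,'b.png',L(pS[0]))
a=cv2.imread('pics/a.png');c=cv2.imread('pics/b.png');print(a.shape,c.shape)
grid(S,(285,280,345,340),9,'b.png',[])
cv2.imwrite('pics/k1.png',cv2.resize(np.hstack([a,c]),None,fx=.8,fy=.8))
```

```text
T (array([ 537.553, -258.44 ,    0.183]), np.float64(0.6316581077258668), 84)
S (array([ 533.354, -260.325,    0.132]), np.float64(0.7515883562984156), 162)
T (array([ 537.554, -258.461,    0.183]), np.float64(0.6331327205573818), 84)
S (array([ 533.37 , -260.337,    0.13 ]), np.float64(0.7538902748573615), 162)
T (array([ 537.501, -258.394,    0.185]), np.float64(0.6308417259247531), 84)
S (array([ 533.296, -260.268,    0.115]), np.float64(0.7444355341924694), 162)
(540, 420, 3) (540, 540, 3)
```

View pics/k1.png

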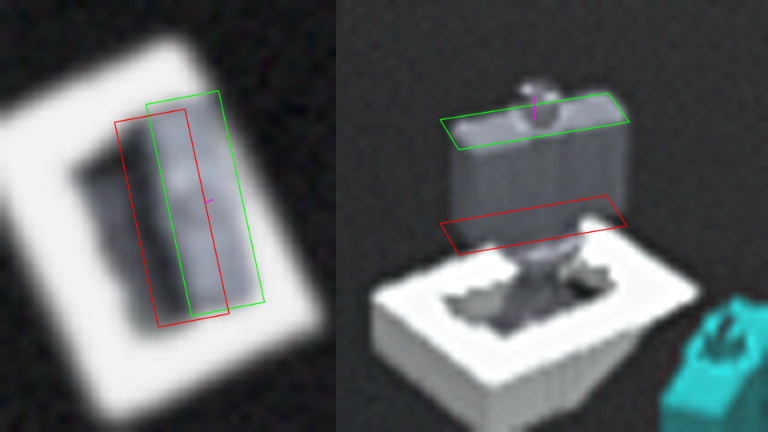

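View pics/b.png

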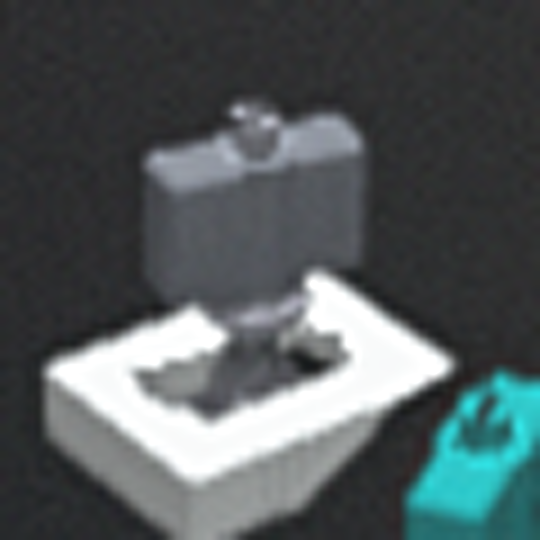

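```bash
cat >> h.py <<'E'
def st():
    s=manip.state(); R=Ro.from_quat(s['ee_rot']).as_matrix()
    print('t',round(s['time'],3),'pos',np.round(s['tool_pos'],2),'F',np.round(s['ft_force'],2),'M',np.round(s['torque'],3),'gap',round(s['finger_gap'],2),'q',np.round(s['joint_positions'],3))
    print('jaw yaw',round(np.arctan2(R[1,2],R[0,2]),4),'y axis',np.round(R[:,1],4))
    return s,R
E
python3 - <<'E'
from h import *
s,R=st(); print(R.round(3))
E
```

```text
t 1.6 pos [146.59 555.99 184.59] F [-0.49  0.35 -0.  ] M [ 0.025 -0.076 -0.015] gap 91.96 q [ 1.103  0.158  1.597  0.     1.386 -0.21 ]
jaw yaw 1.313 y axis [-0.  0. -1.]
[[ 0.967 -0.     0.255]
 [-0.255  0.     0.967]
 [-0.    -1.    -0.   ]]
```

Request:
play_rows(
  commands=[
    [[0.039, 0, -0.0458], [0, 0, 0], 0.4],
    [[0.039, 0, -0.0458], [0, 0, 0], 0.4],
    [[0.039, 0, -0.0458], [0, 0, 0], 0.4],
    [[0.039, 0, -0.0458], [0, 0, 0], 0.4],
    [[0.039, 0, -0.0458], [0, 0, 0], 0.4],
  ],
)

```text
time: 2.22
tool_pos: [277.3, 283.2, 184.8]
ee_rot: [-0.701, 0.09, -0.091, 0.701]
ft_force: [1.3, -0.5, -0.1]
finger_gap: 55.3
```

Request:
play_rows(
  commands=[
    [[0.039, 0, -0.0458], [0, 0, 0], 0.4],
    [[0.039, 0, -0.0458], [0, 0, 0], 0.4],
    [[0.039, 0, -0.0458], [0, 0, 0], 0.4],
    [[0.039, 0, -0.0458], [0, 0, 0], 0.4],
    [[0.039, 0, -0.0458], [0, 0, 0], 0.4],
  ],
)

```text
time: 2.85
tool_pos: [407.7, 11.6, 185.0]
ee_rot: [-0.701, 0.091, -0.092, 0.701]
ft_force: [0.6, 1.7, -0.0]
finger_gap: 55.3
```

Request:
play_rows(
  commands=[
    [[0.039, 0, -0.0458], [0, 0, 0], 0.4],
    [[0.039, 0, -0.0458], [0, 0, 0], 0.4],
    [[0.039, 0, -0.0458], [0, 0, 0], 0.4],
    [[0.039, 0, -0.0458], [0, 0, 0], 0.4],
    [[0.039, 0, -0.0458], [0, 0, 0], 0.4],
  ],
)

```text
time: 3.48
tool_pos: [537.8, -259.4, 184.6]
ee_rot: [-0.701, 0.091, -0.091, 0.701]
ft_force: [1.5, 0.2, 1.0]
finger_gap: 55.4
```

Request:
play_rows(
  commands=[
    [[0, 0.03, 0], [0, -0.82, 0], 0.4],
    [[0, 0.03, 0], [0, -0.82, 0], 0.4],
    [[0, 0.02, 0], [0, -0.81, 0], 0.4],
    [[0, 0, 0], [0, 0, 0], 0.4],
  ],
)

```text
time: 3.98
tool_pos: [535.9, -256.5, 102.7]
ee_rot: [-0.704, -0.058, 0.06, 0.706]
ft_force: [0.3, 0.0, 0.3]
finger_gap: 55.1
```

Run:
```python
from h import *
s,R=st()
S=manip.capture("side");T=manip.capture("top")
p=s['tool_pos']
# fingertip markers: centre of tip gap, +-27.5 along jaw
tip=p+8*R[:,1]; j=R[:,2]; x=R[:,0]
def ln(a,b): return np.array([a,b])
L=[(ln(tip-27.5*j,tip+27.5*j),(0,255,0)),(ln(tip-27.5*j-10*x,tip-27.5*j+10*x),(0,0,255)),(ln(tip+27.5*j-10*x,tip+27.5*j+10*x),(0,0,255)),(ln(p,tip+R[:,1]*15),(255,0,255))]
grid(T,(390,215,490,290),7,'g1.png',L)
grid(S,(270,230,360,330),6,'g2.png',L)
```

```text
t 3.975 pos [ 535.85 -256.54  102.69] F [0.28 0.03 0.3 ] M [0.03  0.022 0.027] gap 55.1 q [-0.65   0.283  1.618  0.     1.244 -2.389]
jaw yaw 1.739 y axis [-0.0033  0.0025 -1.    ]
```

View pics/g1.png

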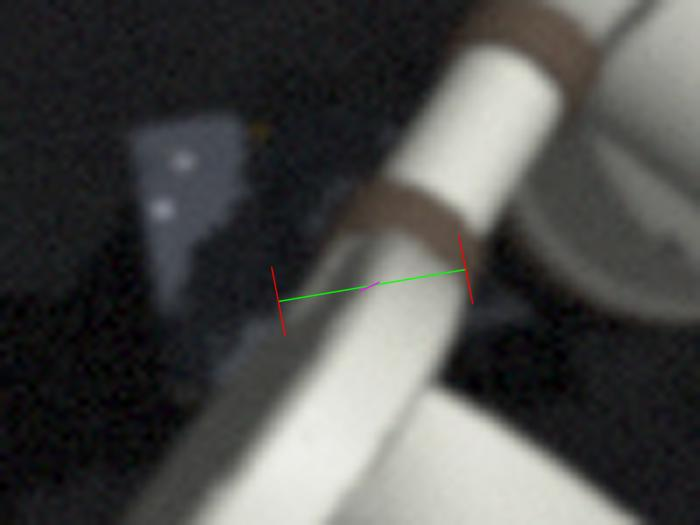

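View pics/g2.png

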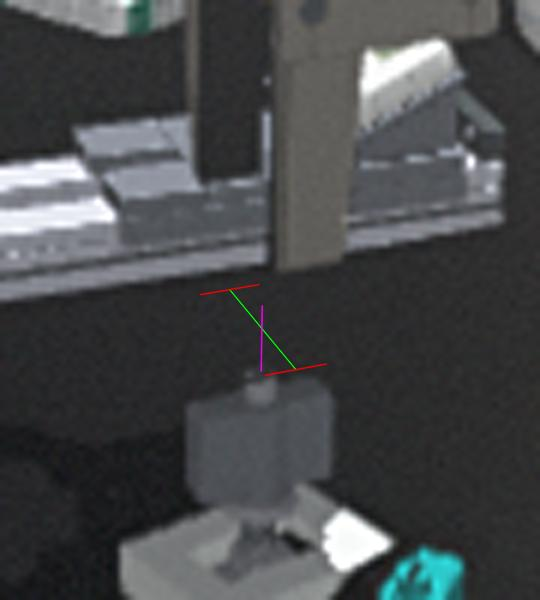

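Run:
```python
from h import *
print([a for a in dir(manip) if a[0]!='_'], manip.nose_length)
s,R=st()
S=manip.capture("side")
print(proj(S,[[146.6,556,176.6],[146.6,556,184.6]]))
save(S,'s2.png')
```

```text
['Unreachable', 'capture', 'hand_in', 'nose_length', 'place_of', 'regions_of', 'state'] 8.0
t 4.075 pos [ 537.53 -257.72  105.41] F [ 0.95 -0.3   0.73] M [0.023 0.029 0.032] gap 55.15 q [-0.65   0.281  1.615  0.     1.245 -2.388]
jaw yaw 1.7382 y axis [ 8.e-04 -6.e-04 -1.e+00]
[[143.61781129 155.34095019]
 [143.32077537 152.89394682]]
```

View pics/s2.png

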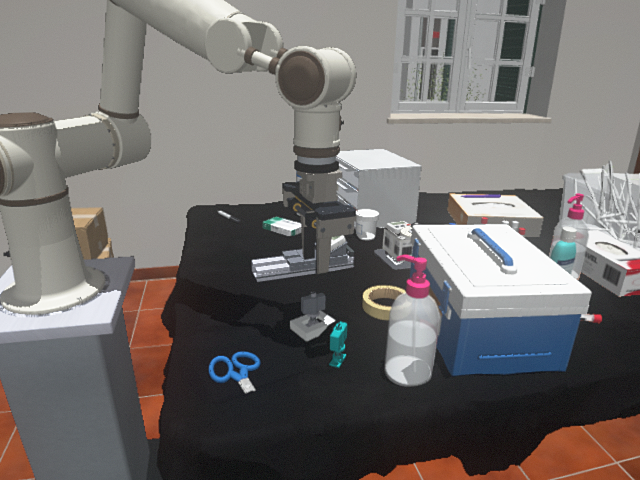

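Run:
```python
from h import *
s,R=st()
S=manip.capture("side");T=manip.capture("top")
p=np.array([537.5,-257.8,104.5])
def B(h,a,b): # local box in tool at height h above TCP; a along x, b along jaw
    return p+np.array([[-a*1.,-h,-b],[a,-h,-b],[a,-h,b],[-a,-h,b],[-a,-h,-b]])@R.T
L=[(B(80,37.5,94.5),(0,255,0)),(B(-8,10,27.5),(0,0,255)),(B(-8,10,64-18.5),(0,255,255)),(B(80,10,27.5),(255,0,255))]
grid(T,(380,200,500,300),6,'g1.png',L)
grid(S,(250,150,380,350),3,'g2.png',L)
```

```text
t 4.125 pos [ 537.89 -257.98  106.  ] F [-0.26 -0.34 -0.32] M [0.026 0.004 0.021] gap 55.28 q [-0.65   0.28   1.614 -0.     1.244 -2.388]
jaw yaw 1.7386 y axis [ 0.0017 -0.0014 -1.    ]
```

View pics/g1.png

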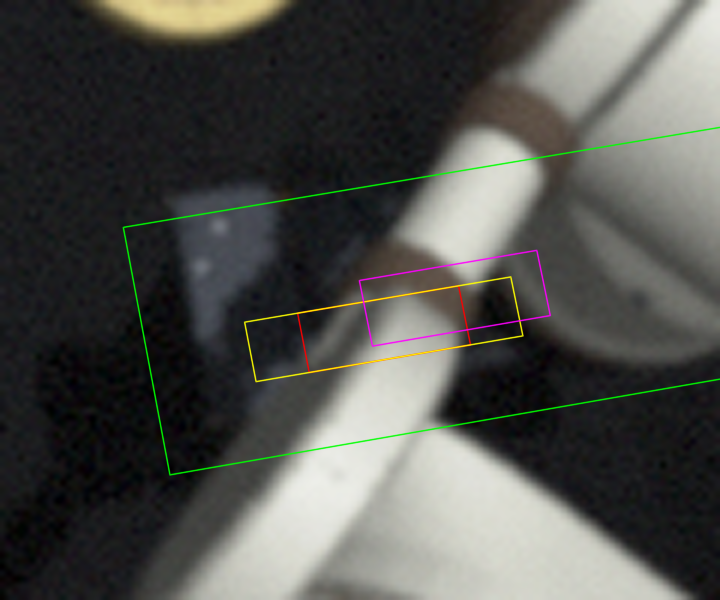

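View pics/g2.png

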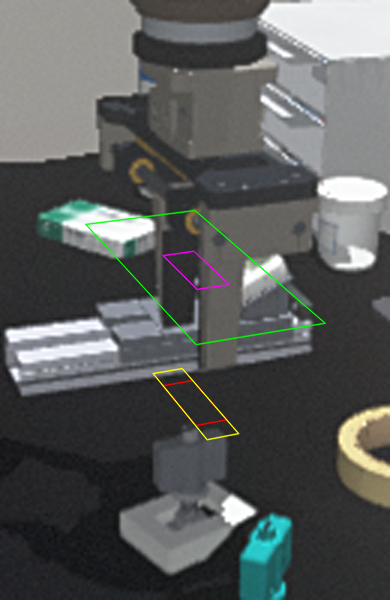

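Request:
play_rows(
  commands=[
    [[0, 0.02, 0], [0, 0, 0], 0.4],
    [[0, 0.02, 0], [0, 0, 0], 0.4],
    [[0, 0.016, 0], [0, 0, 0], 0.4],
    [[0, 0, 0], [0, 0, 0], 0.4],
  ],
)

```text
time: 4.72
tool_pos: [535.6, -256.3, 46.0]
ee_rot: [-0.703, -0.059, 0.061, 0.706]
ft_force: [-0.4, -0.2, 0.4]
finger_gap: 54.8
```

Run:
```python
from h import *
s,R=st()
S=manip.capture("side")
p=np.array([537.5,-257.8,49.])
def B(h,a,b):
    return p+np.array([[-a*1.,-h,-b],[a,-h,-b],[a,-h,b],[-a,-h,b],[-a,-h,-b]])@R.T
grid(S,(260,180,360,330),4,'g3.png',[(B(-8,10,27.5),(0,0,255)),(B(-8,10,45),(0,255,255))])
```

```text
t 4.725 pos [ 535.59 -256.31   46.03] F [-0.37 -0.22  0.42] M [ 0.042 -0.038  0.009] gap 54.78 q [-0.65   0.351  1.655 -0.     1.14  -2.39 ]
jaw yaw 1.7405 y axis [-0.0036  0.0028 -1.    ]
```

View pics/g3.png

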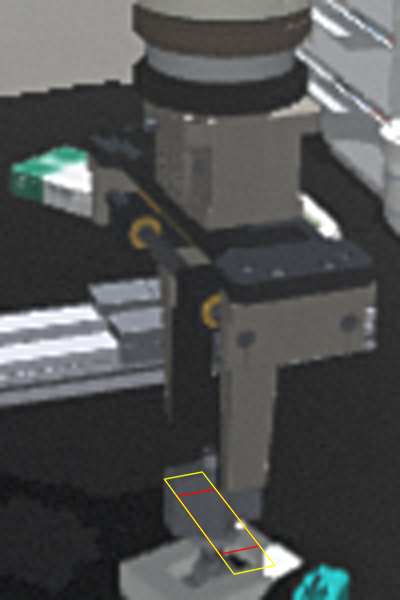

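Run:
```python
from h import *
S=manip.capture("side")
for u in [(319,304),(323,302.5),(326.5,301.5)]:
    c,d=ray(S,u)
    for y in(-285,-293,-303):
        print(u,y,np.round(c+d*(y-c[1])/d[1],1))
c,d=ray(S,(303,286)); 
for y in(-230,-222,-212): print('far',np.round(c+d*(y-c[1])/d[1],1))
```

```text
(319, 304) -285 [ 540.9 -285.    68.7]
(319, 304) -293 [ 539.  -293.    73.6]
(319, 304) -303 [ 536.6 -303.    79.7]
(323, 302.5) -285 [ 548.3 -285.    71. ]
(323, 302.5) -293 [ 546.3 -293.    75.8]
(323, 302.5) -303 [ 543.8 -303.    81.9]
(326.5, 301.5) -285 [ 554.8 -285.    72.3]
(326.5, 301.5) -293 [ 552.7 -293.    77.2]
(326.5, 301.5) -303 [ 550.2 -303.    83.2]
far [ 521.9 -230.    78.4]
far [ 523.5 -222.    74. ]
far [ 525.4 -212.    68.5]
```

Request:
play_rows(
  commands=[
    [[0, 0.008, 0], [0, 0, 0], 0.4],
    [[0, 0.008, 0], [0, 0, 0], 0.4],
    [[0, 0, 0], [0, 0, 0], 0.4],
  ],
)

```text
time: 5.2
tool_pos: [536.5, -257.0, 31.7]
ee_rot: [-0.704, -0.06, 0.06, 0.705]
ft_force: [-0.2, 0.0, 0.5]
finger_gap: 55.2
```

Run:
```python
from h import *
s,R=st()
S=manip.capture("side")
p=np.array([537.5,-257.8,33.])
def B(h,a,b):
    return p+np.array([[-a*1.,-h,-b],[a,-h,-b],[a,-h,b],[-a,-h,b],[-a,-h,-b]])@R.T
grid(S,(270,250,350,350),6,'g4.png',[(B(27,10,27.5),(0,0,255)),(B(27,10,45),(0,255,255))])
```

```text
t 5.2 pos [ 536.49 -257.01   31.66] F [-0.22  0.05  0.46] M [ 0.067  0.035 -0.02 ] gap 55.15 q [-0.65   0.371  1.661 -0.     1.111 -2.39 ]
jaw yaw 1.7406 y axis [-0.0014  0.001  -1.    ]
```

View pics/g4.png

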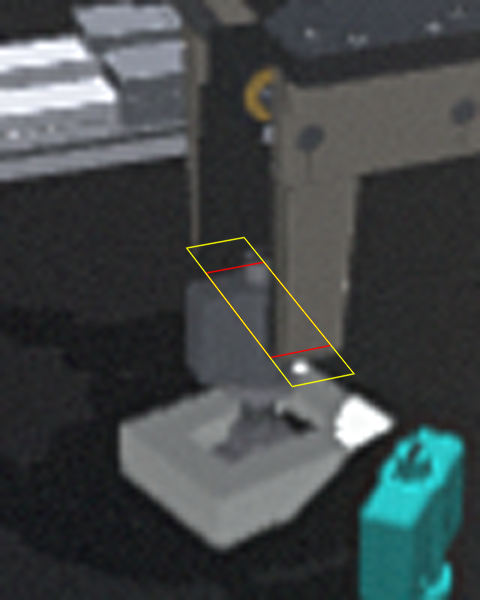

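Request:
play_rows(
  commands=[
    [[0, -0.018, 0], [0, 0, 0], 0.4],
    [[0, 0, 0], [0, 0, 0], 0.4],
    [[0, 0, 0], [0, 0, 0], 0.7],
    [[0, 0, 0], [0, 0, 0], 0.9],
    [[0, 0, 0], [0, 0, 0], 0.9],
  ],
)

```text
time: 5.88
tool_pos: [536.9, -257.3, 50.3]
ee_rot: [-0.704, -0.06, 0.06, 0.705]
ft_force: [-1.0, 0.4, 0.1]
finger_gap: 27.0
```

Run:
```python
from h import *
s,R=st()
S=manip.capture("side")
grid(S,(270,230,350,330),6,'g5.png',[])
```

```text
t 5.875 pos [ 536.9  -257.29   50.26] F [-1.04  0.41  0.11] M [-0.017  0.038  0.01 ] gap 27.03 q [-0.65   0.346  1.652 -0.     1.144 -2.39 ]
jaw yaw 1.7406 y axis [-5.e-04  4.e-04 -1.e+00]
```

View pics/g5.png

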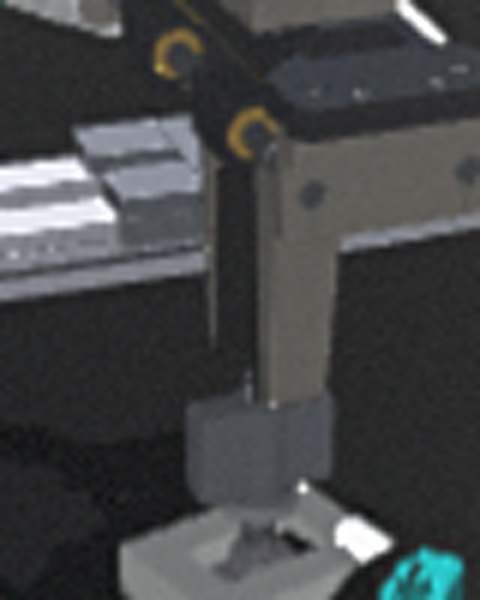

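Request:
play_rows(
  commands=[
    [[0, 0, 0], [0, 0, 0], 0.86],
    [[0, 0, 0], [0, 0, 0], 0.86],
    [[0, 0, 0], [0, 0, 0], 0.86],
    [[0, 0, 0], [0, 0, 0], 0.86],
  ],
)

```text
time: 6.42
tool_pos: [537.1, -257.5, 50.6]
ee_rot: [-0.705, -0.06, 0.06, 0.705]
ft_force: [0.2, -0.2, -0.8]
finger_gap: 12.7
```

Run:
```python
from h import *
s,R=st()
S=manip.capture("side")
grid(S,(270,230,350,330),6,'g6.png',[])
```

```text
t 6.425 pos [ 537.13 -257.47   50.59] F [ 0.22 -0.2  -0.77] M [-0.019 -0.024  0.017] gap 12.73 q [-0.65   0.346  1.652  0.     1.144 -2.39 ]
jaw yaw 1.7406 y axis [ 0.  0. -1.]
```

View pics/g6.png

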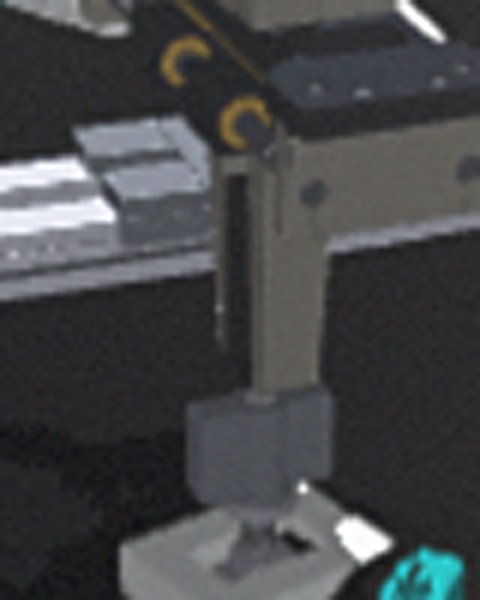

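Request:
play_rows(
  commands=[
    [[0, 0, 0], [0, 0, 0], 0.5],
    [[0, 0, 0], [0, 0, 0], 0.5],
    [[0, 0.015, 0], [0, 0, 0], 0.5],
    [[0, 0.015, 0], [0, 0, 0], 0.5],
    [[0, 0, 0], [0, 0, 0], 0.5],
  ],
)

```text
time: 7.1
tool_pos: [535.4, -256.2, 18.0]
ee_rot: [-0.703, -0.059, 0.061, 0.706]
ft_force: [-0.4, -0.2, 0.2]
finger_gap: 45.8
```

Run:
```python
from h import *
s,R=st()
S=manip.capture("side")
grid(S,(270,250,350,350),6,'g7.png',[])
```

```text
t 7.1 pos [ 535.43 -256.21   18.03] F [-0.37 -0.18  0.19] M [ 0.058 -0.002  0.03 ] gap 45.77 q [-0.65   0.389  1.668 -0.     1.089 -2.39 ]
jaw yaw 1.7405 y axis [-0.0037  0.0028 -1.    ]
```

View pics/g7.png

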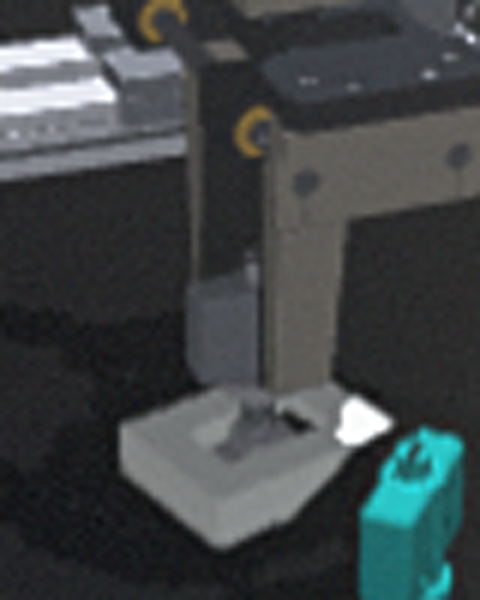

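Request:
play_rows(
  commands=[
    [[0, 0.007, 0], [0, 0, 0], 0.5],
    [[0, 0.006, 0], [0, 0, 0], 0.5],
    [[0, 0, 0], [0, 0, 0], 0.5],
    [[0, 0, 0], [0, 0, 0], 0.8],
    [[0, 0, 0], [0, 0, 0], 0.8],
  ],
)

```text
time: 7.78
tool_pos: [537.4, -257.6, 7.9]
ee_rot: [0.705, 0.06, -0.06, -0.704]
ft_force: [-0.0, 0.4, 0.4]
finger_gap: 28.0
```

Run:
```python
from h import *
s,R=st()
S=manip.capture("side")
grid(S,(270,250,350,350),6,'g8.png',[])
```

```text
t 7.775 pos [ 537.37 -257.63    7.93] F [-0.03  0.35  0.37] M [ 0.035  0.052 -0.016] gap 28.05 q [-0.65   0.405  1.67   0.     1.066 -2.39 ]
jaw yaw 1.7407 y axis [ 5.e-04 -4.e-04 -1.e+00]
```

View pics/g8.png

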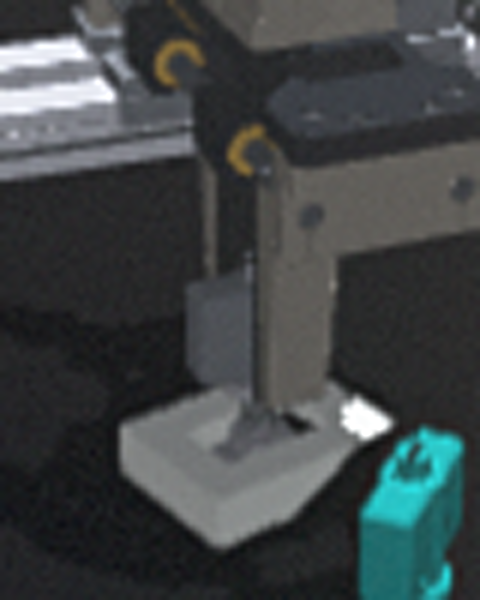

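Request:
play_rows(
  commands=[
    [[0, 0.001, 0], [0, 0, 0], 1.0],
    [[0, 0, 0], [0, 0, 0], 1.0],
    [[0, 0, 0], [0, 0, 0], 1.0],
    [[0, 0, 0], [0, 0, 0], 1.0],
  ],
)

```text
time: 8.32
tool_pos: [537.7, -258.1, 7.8]
ee_rot: [0.705, 0.06, -0.06, -0.704]
ft_force: [-1.6, 0.8, 5.8]
finger_gap: 18.7
```

Run:
```python
from h import *
s,R=st()
S=manip.capture("side")
grid(S,(270,250,350,350),6,'g9.png',[])
```

```text
t 8.325 pos [ 537.75 -258.13    7.82] F [-1.61  0.77  5.78] M [ 0.056  0.278 -0.065] gap 18.71 q [-0.65   0.406  1.669 -0.     1.065 -2.39 ]
jaw yaw 1.7406 y axis [ 0.0011 -0.0012 -1.    ]
```

View pics/g9.png

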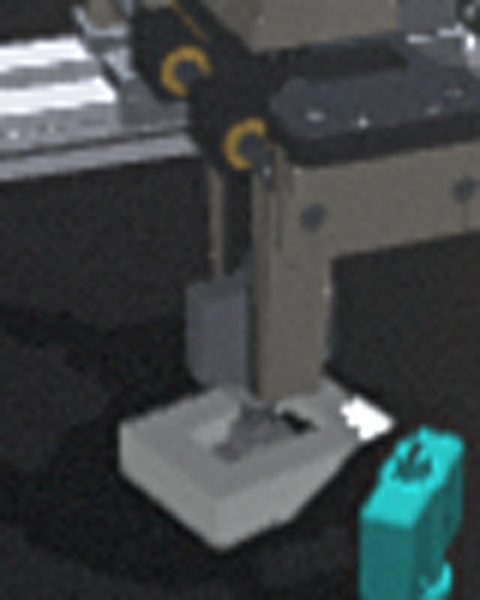

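Request:
play_rows(
  commands=[
    [[0, 0, 0], [0, 0, 0], 1.0],
    [[0, 0, 0], [0, 0, 0], 1.0],
  ],
)

```text
time: 8.62
tool_pos: [537.8, -258.1, 7.8]
ee_rot: [0.705, 0.06, -0.06, -0.704]
ft_force: [-1.0, -0.3, 6.3]
finger_gap: 18.3
```

Run:
```python
from h import *
s,R=st()
```

```text
t 8.625 pos [ 537.79 -258.12    7.84] F [-1.03 -0.28  6.25] M [0.064 0.266 0.001] gap 18.26 q [-0.65   0.406  1.669 -0.     1.065 -2.39 ]
jaw yaw 1.7407 y axis [ 0.0012 -0.0013 -1.    ]
```

Request:
play_rows(
  commands=[
    [[0, 0, 0], [0, 0, 0], 0.72],
    [[0, -0.005, 0], [0, 0, 0], 0.72],
    [[0, 0, 0], [0, 0, 0], 1.0],
    [[0, 0, 0], [0, 0, 0], 1.0],
    [[0, 0, 0], [0, 0, 0], 1.0],
  ],
)

```text
time: 9.25
tool_pos: [537.3, -257.6, 11.8]
ee_rot: [0.705, 0.06, -0.06, -0.704]
ft_force: [0.8, -0.2, 2.0]
finger_gap: 18.2
```

Run:
```python
from h import *
s,R=st()
S=manip.capture("side");T=manip.capture("top")
grid(S,(270,250,350,350),6,'g10.png',[])
grid(T,(395,225,475,295),6,'g11.png',[])
```

```text
t 9.25 pos [ 537.34 -257.58   11.81] F [ 0.83 -0.16  1.99] M [ 0.058 -0.058 -0.017] gap 18.17 q [-0.65   0.4    1.668  0.     1.073 -2.39 ]
jaw yaw 1.7407 y axis [ 4.e-04 -3.e-04 -1.e+00]
```

View pics/g10.png

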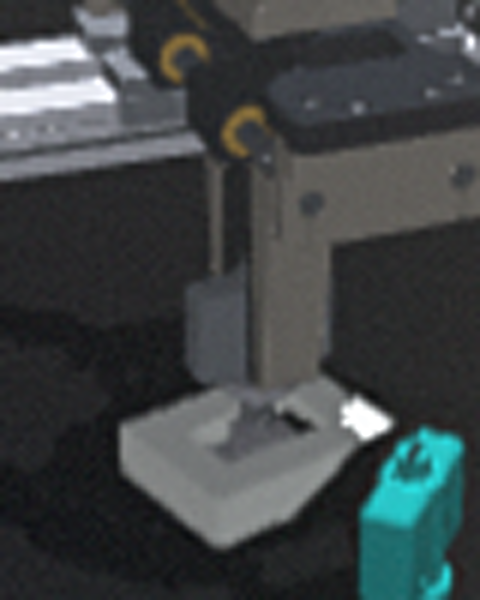

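View pics/g11.png

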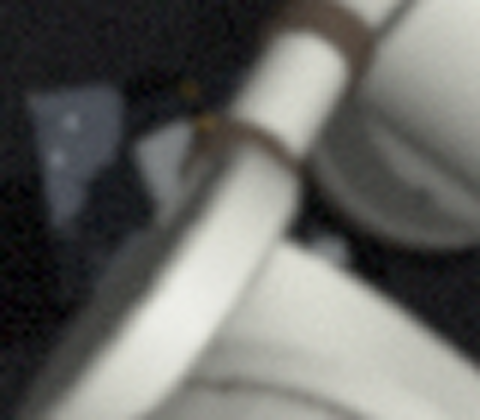

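Request:
play_rows(
  commands=[
    [[0, 0, 0], [0, 0, 0], 1.0],
    [[0, 0, 0], [0, 0, 0], 1.0],
  ],
)

```text
time: 9.6
tool_pos: [537.3, -257.6, 11.8]
ee_rot: [0.705, 0.06, -0.06, -0.704]
ft_force: [0.5, -0.9, 3.1]
finger_gap: 18.2
```

Run:
```python
from h import *
s,R=st()
```

```text
t 9.6 pos [ 537.28 -257.59   11.76] F [ 0.49 -0.87  3.11] M [ 0.044 -0.085  0.037] gap 18.23 q [-0.65   0.4    1.668  0.     1.073 -2.39 ]
jaw yaw 1.7406 y axis [ 3.e-04 -2.e-04 -1.e+00]
```

Request:
play_rows(
  commands=[
    [[0, -0.005, 0], [0, 0, 0], 1.0],
    [[0, -0.015, 0], [0, 0, 0], 1.0],
    [[0, -0.03, 0], [0, 0, 0], 1.0],
    [[0, -0.03, 0], [0, 0, 0], 1.0],
    [[0, 0, 0], [0, 0, 0], 1.0],
  ],
)

```text
time: 10.22
tool_pos: [539.0, -258.7, 95.0]
ee_rot: [0.706, 0.062, -0.058, -0.703]
ft_force: [-0.3, -0.7, -1.5]
finger_gap: 18.1
```

Run:
```python
from h import *
s,R=st()
S=manip.capture("side");T=manip.capture("top")
grid(S,(270,210,350,310),6,'g12.png',[])
```

```text
t 10.225 pos [ 538.97 -258.74   94.97] F [-0.31 -0.67 -1.5 ] M [ 0.019 -0.025  0.042] gap 18.11 q [-0.65   0.292  1.623  0.     1.22  -2.39 ]
jaw yaw 1.7406 y axis [ 0.0048 -0.0035 -1.    ]
```

View pics/g12.png

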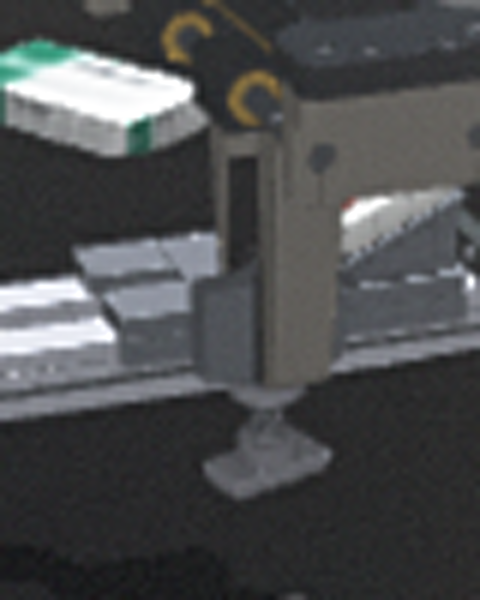

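Run:
```python
from h import *
np.set_printoptions(precision=3,suppress=True)
s,R=st()
S=manip.capture("side")
h=s['tool_pos'][2]-7.8
for h in (86,88,90):
  b0=box(-18,18,-9,9,h+2);b=box(-18,18,-9,9,h+7)
  for a in(.3,.5):
    E=lambda b,i:(b[i],b[(i+1)%4])
    pS=edgefit(S,[534.5,-260,a],[E(b,3),E(b0,0),E(b0,3),E(b,1)],rng=3);print(h,pS)
grid(S,(290,265,335,300),14,'g13.png',[(W(pS[0],b),(0,255,0)),(W(pS[0],b0),(0,0,255))])
grid(S,(290,265,335,300),14,'g14.png',[])
```

```text
t 10.325 pos [ 536.75 -257.12   91.14] F [-1.1   0.96 -1.72] M [0.067 0.009 0.062] gap 18.41 q [-0.65   0.296  1.627  0.     1.22  -2.39 ]
jaw yaw 1.7406 y axis [-0.001  0.001 -1.   ]
86 (array([ 532.902, -264.523,    0.405]), np.float64(0.8451885639226637), 99)
86 (array([ 532.803, -264.474,    0.412]), np.float64(0.8372631582037123), 100)
88 (array([ 532.02 , -267.992,    0.41 ]), np.float64(0.8260340290181506), 99)
88 (array([ 532.088, -267.942,    0.404]), np.float64(0.8376647632242885), 99)
90 (array([ 531.251, -271.578,    0.405]), np.float64(0.8322997446383095), 99)
90 (array([ 531.255, -271.465,    0.406]), np.float64(0.8306474635625392), 99)
```

View pics/g13.png

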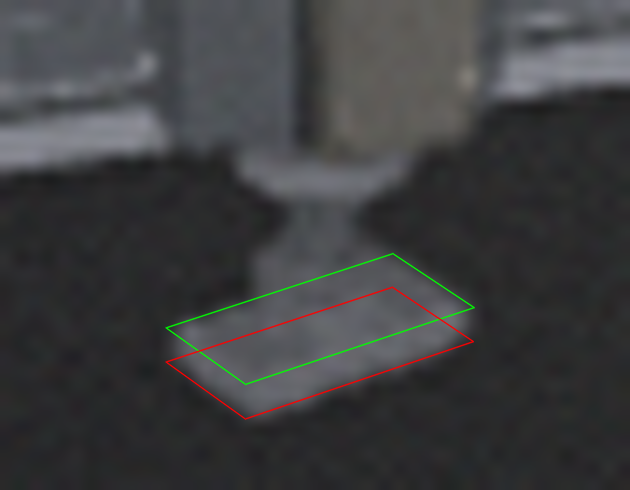

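View pics/g14.png

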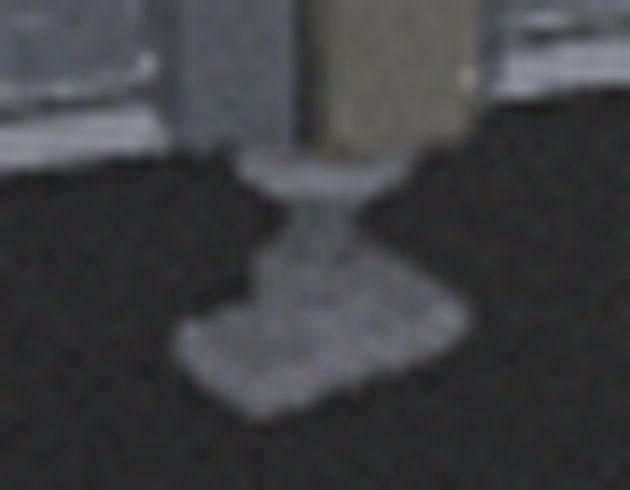

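Request:
play_rows(
  commands=[
    [[-0.0028, 0, 0.0498], [0, 0, 0], 1.0],
    [[-0.0028, 0, 0.0498], [0, 0, 0], 1.0],
    [[-0.0028, 0, 0.0498], [0, 0, 0], 1.0],
    [[-0.0028, 0, 0.0498], [0, 0, 0], 1.0],
    [[-0.0027, 0, 0.0499], [0, 0, 0], 1.0],
  ],
)

```text
time: 11.0
tool_pos: [479.5, -12.4, 90.0]
ee_rot: [-0.704, -0.059, 0.061, 0.705]
ft_force: [1.1, 0.5, -1.7]
finger_gap: 18.2
```

Request:
play_rows(
  commands=[
    [[0, 0.01, 0], [0, 0.53, 0], 1.0],
    [[0, 0.012, 0], [0, 0.53, 0], 1.0],
    [[0, 0.012, 0], [0, 0.52, 0], 1.0],
    [[0, 0, 0], [0, 0, 0], 1.0],
    [[0, 0, 0], [0, 0, 0], 1.0],
  ],
)

```text
time: 11.62
tool_pos: [481.0, -14.2, 57.3]
ee_rot: [-0.706, 0.037, -0.037, 0.706]
ft_force: [0.1, -0.2, -0.3]
finger_gap: 18.6
```

Run:
```python
from h import *
np.set_printoptions(precision=3,suppress=True)
s,R=st()
S=manip.capture("side");T=manip.capture("top")
h=s['tool_pos'][2]-7.8
b0=box(-18,18,-9,9,h+2);b=box(-18,18,-9,9,h+7)
E=lambda b,i:(b[i],b[(i+1)%4])
for a in(.05,.15,.25):
    pS=edgefit(S,[478.5,-16,a],[E(b,3),E(b0,0),E(b0,3),E(b,1)],rng=3);print(h,pS)
rS=[558.1,-5.46,.13]; rT=[560.58,-4.01,.128]
RL=lambda r:[(W(r,box(-115,125,-30,30,30)),(0,255,0)),(W(r,[(-115,-10,30),(-50,-10,30)]),(0,0,255)),(W(r,[(-115,10,30),(-50,10,30)]),(0,0,255))]
grid(S,(240,200,310,285),7,'h1.png',[(W(pS[0],b),(0,255,0)),(W(pS[0],b0),(0,0,255))]+RL(rS))
grid(T,(290,220,370,310),6,'h2.png',RL(rT))
```

```text
t 11.625 pos [480.97 -14.22  57.28] F [ 0.13 -0.23 -0.28] M [ 0.034 -0.011 -0.006] gap 18.62 q [-0.281  0.059  1.973 -0.     1.111 -1.748]
jaw yaw 1.4663 y axis [-0.001  0.    -1.   ]
49.48152053664906 (array([478.869, -21.924,   0.091]), np.float64(0.6742340392239707), 100)
49.48152053664906 (array([478.86 , -22.105,   0.09 ]), np.float64(0.6728104655365311), 100)
49.48152053664906 (array([478.855, -22.047,   0.076]), np.float64(0.6676308578762441), 100)
```

View pics/h1.png

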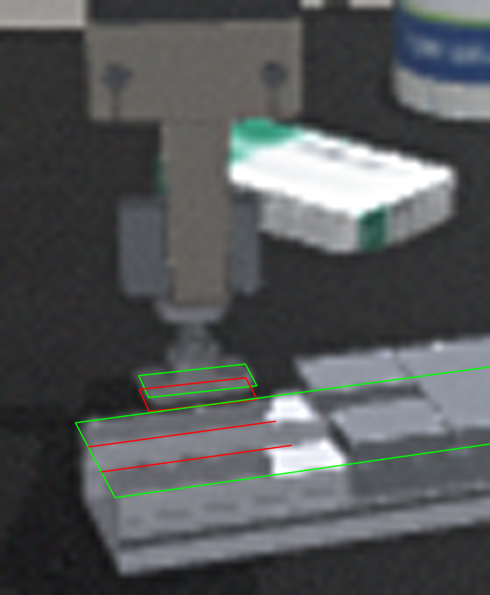

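View pics/h2.png

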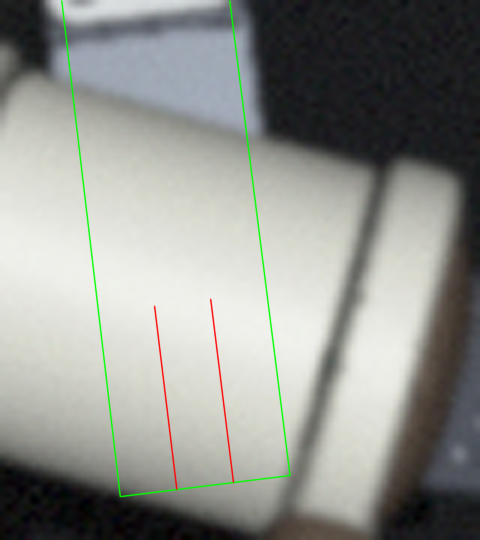

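Run:
```python
from h import *
np.set_printoptions(precision=3,suppress=True)
S=manip.capture("side")
g=np.array(S['pixels'])[238:285,245:300,::-1]
g=cv2.resize(g,None,fx=12,fy=12,interpolation=cv2.INTER_CUBIC)
g=np.clip((g.astype(float)-20)*2.0,0,255).astype(np.uint8)
cv2.imwrite('pics/h3.png',g)
```

```text
(no output)
```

View pics/h3.png

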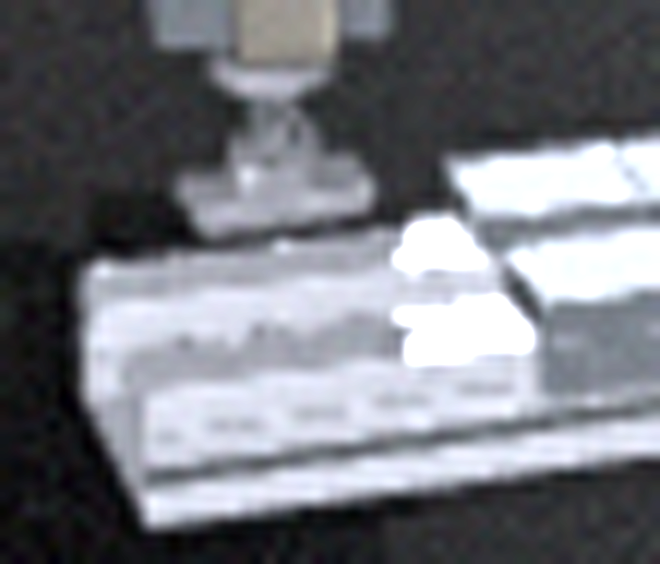

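Request:
play_rows(
  commands=[
    [[0, 0.01, 0], [0, 0, 0], 1.0],
    [[0, 0.006, 0], [0, 0, 0], 1.0],
    [[0, 0, 0], [0, 0, 0], 1.0],
  ],
)

```text
time: 12.15
tool_pos: [480.5, -14.1, 40.7]
ee_rot: [-0.706, 0.038, -0.037, 0.706]
ft_force: [-0.4, -0.6, -1.4]
finger_gap: 18.2
```

Run:
```python
from h import *
np.set_printoptions(precision=3,suppress=True)
st()
S=manip.capture("side");T=manip.capture("top");save(T,'t5.png')
g=np.array(S['pixels'])[238:285,245:300,::-1]
g=cv2.resize(g,None,fx=12,fy=12,interpolation=cv2.INTER_CUBIC)
g=np.clip((g.astype(float)-20)*2.0,0,255).astype(np.uint8)
cv2.imwrite('pics/h4.png',g)
```

```text
t 12.15 pos [480.55 -14.06  40.71] F [-0.36 -0.55 -1.44] M [-0.049 -0.018  0.025] gap 18.22 q [-0.281  0.085  1.983  0.     1.075 -1.746]
jaw yaw 1.4649 y axis [-0.002  0.001 -1.   ]
```

View pics/h4.png

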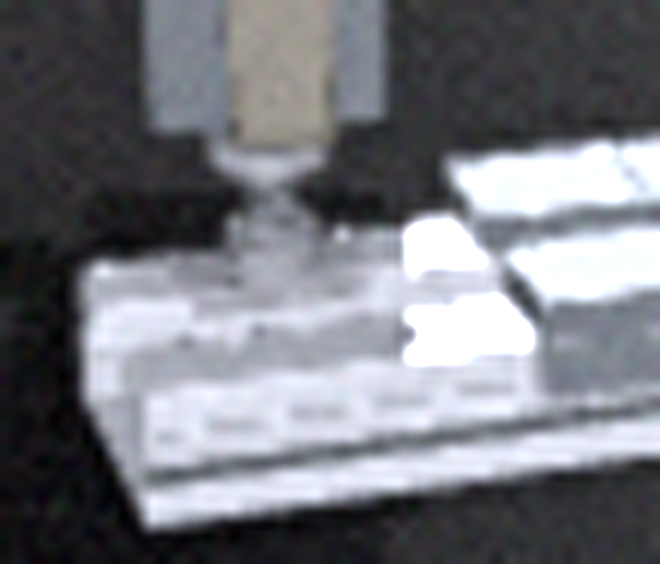

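Request:
play_rows(
  commands=[
    [[0, 0.003, 0], [0, 0, 0], 1.0],
    [[0, 0.002, 0], [0, 0, 0], 1.0],
    [[0, 0, 0], [0, 0, 0], 1.0],
  ],
)

```text
time: 12.62
tool_pos: [481.1, -14.2, 36.4]
ee_rot: [-0.706, 0.038, -0.037, 0.706]
ft_force: [-0.5, -0.8, -0.2]
finger_gap: 18.3
```

Request:
play_rows(
  commands=[
    [[0, 0.002, 0], [0, 0, 0], 1.0],
    [[0, 0, 0], [0, 0, 0], 1.0],
  ],
)

```text
time: 12.88
tool_pos: [481.2, -14.3, 34.5]
ee_rot: [-0.706, 0.038, -0.037, 0.706]
ft_force: [0.4, -0.5, 0.2]
finger_gap: 18.5
```

Request:
play_rows(
  commands=[
    [[0, 0.002, 0], [0, 0, 0], 1.0],
    [[0, 0.001, 0], [0, 0, 0], 1.0],
    [[0, 0, 0], [0, 0, 0], 1.0],
  ],
)

```text
time: 13.25
tool_pos: [481.2, -14.3, 31.5]
ee_rot: [-0.706, 0.038, -0.037, 0.706]
ft_force: [-0.9, 0.7, -1.1]
finger_gap: 18.8
```

Run:
```python
from h import *
np.set_printoptions(precision=3,suppress=True)
st()
S=manip.capture("side")
g=np.array(S['pixels'])[238:285,245:300,::-1]
g=cv2.resize(g,None,fx=12,fy=12,interpolation=cv2.INTER_CUBIC)
g=np.clip((g.astype(float)-20)*2.0,0,255).astype(np.uint8)
cv2.imwrite('pics/h5.png',g)
```

```text
t 13.25 pos [481.23 -14.26  31.49] F [-0.86  0.67 -1.06] M [ 0.015  0.019 -0.047] gap 18.8 q [-0.281  0.101  1.987 -0.     1.054 -1.746]
jaw yaw 1.4649 y axis [-0.  0. -1.]
```

View pics/h5.png

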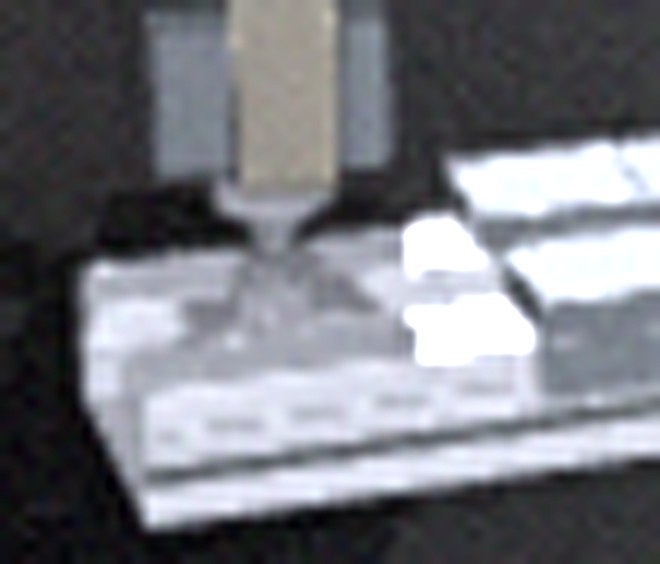

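Request:
play_rows(
  commands=[
    [[0, 0.004, 0], [0, 0, 0], 1.0],
    [[0, 0.003, 0], [0, 0, 0], 1.0],
    [[0, 0, 0], [0, 0, 0], 1.0],
  ],
)

```text
time: 13.68
tool_pos: [481.0, -14.3, 24.2]
ee_rot: [-0.706, 0.038, -0.037, 0.706]
ft_force: [0.9, -0.3, -1.5]
finger_gap: 18.2
```

Request:
play_rows(
  commands=[
    [[0, 0.003, 0], [0, 0, 0], 1.0],
    [[0, 0, 0], [0, 0, 0], 1.0],
    [[0, 0, 0], [0, 0, 0], 1.0],
  ],
)

```text
time: 14.05
tool_pos: [481.3, -14.3, 21.6]
ee_rot: [0.706, -0.037, 0.037, -0.706]
ft_force: [0.1, 0.0, -1.2]
finger_gap: 18.1
```

Run:
```python
from h import *
st()
S=manip.capture("side")
g=np.array(S['pixels'])[230:285,245:305,::-1]
g=cv2.resize(g,None,fx=11,fy=11,interpolation=cv2.INTER_CUBIC)
g=np.clip((g.astype(float)-20)*1.8,0,255).astype(np.uint8)
cv2.imwrite('pics/h6.png',g)
```

```text
t 14.05 pos [481.33 -14.29  21.6 ] F [ 0.11  0.02 -1.24] M [ 0.016 -0.014  0.01 ] gap 18.11 q [-0.281  0.118  1.992 -0.     1.032 -1.746]
jaw yaw 1.4649 y axis [-0. -0. -1.]
```

View pics/h6.png

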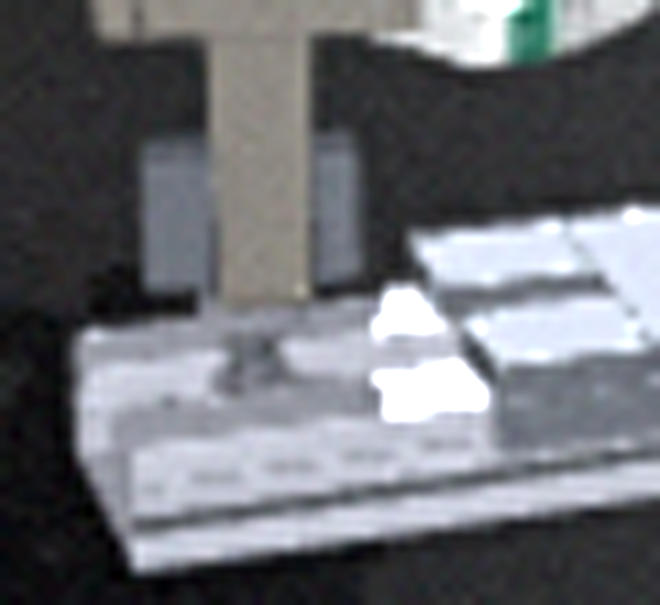

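Request:
play_rows(
  commands=[
    [[0.0073, 0, 0.00174], [0, 0, 0], 1.0],
    [[0.0073, 0, 0.00174], [0, 0, 0], 1.0],
    [[0.0073, 0, 0.00174], [0, 0, 0], 1.0],
    [[0, 0, 0], [0, 0, 0], 1.0],
  ],
)

```text
time: 14.6
tool_pos: [504.4, -11.4, 21.7]
ee_rot: [0.706, -0.037, 0.037, -0.706]
ft_force: [-0.9, -0.1, -0.3]
finger_gap: 18.5
```

Request:
play_rows(
  commands=[
    [[0.0049, 0, 0.00116], [0, 0, 0], 1.0],
    [[0.0049, 0, 0.00116], [0, 0, 0], 1.0],
    [[0, 0, 0], [0, 0, 0], 1.0],
  ],
)

```text
time: 14.98
tool_pos: [514.1, -10.2, 21.7]
ee_rot: [0.706, -0.037, 0.038, -0.706]
ft_force: [-0.5, -0.0, -1.2]
finger_gap: 18.1
```

Run:
```python
from h import *
s,R=st(); d=s['tool_pos'][:2]-[560.58,-4.01]; c,n=np.cos(.128),np.sin(.128); print('rail',d@[c,n],d@[-n,c])
S=manip.capture("side")
g=np.array(S['pixels'])[230:285,245:305,::-1]
g=cv2.resize(g,None,fx=11,fy=11,interpolation=cv2.INTER_CUBIC)
g=np.clip((g.astype(float)-20)*1.8,0,255).astype(np.uint8)
cv2.imwrite('pics/h7.png',g)
```

```text
t 14.975 pos [514.09 -10.16  21.71] F [-0.52 -0.05 -1.17] M [ 0.071 -0.043  0.016] gap 18.14 q [-0.255  0.197  1.902  0.     1.043 -1.72 ]
jaw yaw 1.465 y axis [ 4.e-04 -1.e-04 -1.e+00]
rail -46.89293513290078 -0.16477439183815523
```

View pics/h7.png

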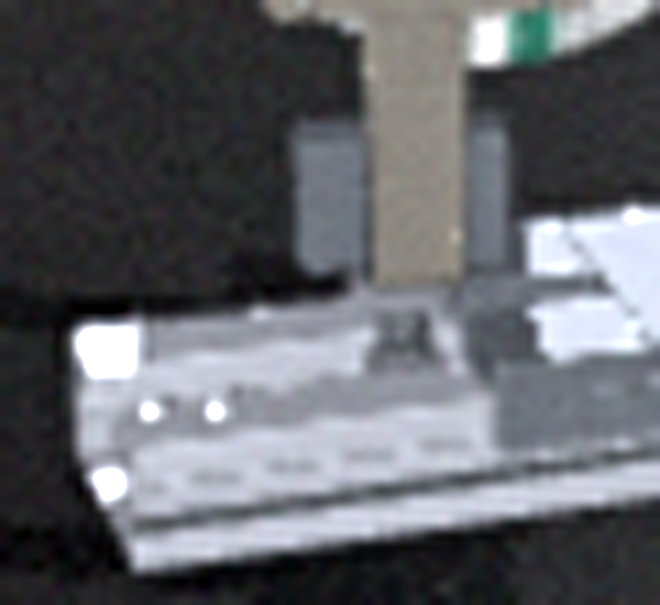

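Request:
play_rows(
  commands=[
    [[0.0049, 0, 0.00116], [0, 0, 0], 1.0],
    [[0.0049, 0, 0.00116], [0, 0, 0], 1.0],
    [[0, 0, 0], [0, 0, 0], 1.0],
  ],
)

```text
time: 15.4
tool_pos: [524.1, -8.9, 21.7]
ee_rot: [0.706, -0.037, 0.038, -0.706]
ft_force: [0.6, -0.0, -1.0]
finger_gap: 18.0
```

Request:
play_rows(
  commands=[
    [[0.0049, 0, 0.00116], [0, 0, 0], 1.0],
    [[0.0049, 0, 0.00116], [0, 0, 0], 1.0],
    [[0, 0, 0], [0, 0, 0], 1.0],
  ],
)

```text
time: 15.78
tool_pos: [534.1, -7.6, 21.7]
ee_rot: [0.706, -0.037, 0.038, -0.706]
ft_force: [-0.0, 1.0, -2.0]
finger_gap: 17.9
```

Run:
```python
from h import *
s,R=st(); d=s['tool_pos'][:2]-[560.58,-4.01]; c,n=np.cos(.128),np.sin(.128); print('rail',d@[c,n],d@[-n,c])
S=manip.capture("side")
g=np.array(S['pixels'])[215:285,245:315,::-1]
g=cv2.resize(g,None,fx=8,fy=8,interpolation=cv2.INTER_CUBIC)
g=np.clip((g.astype(float)-20)*1.8,0,255).astype(np.uint8)
cv2.imwrite('pics/h8.png',g)
```

```text
t 15.775 pos [534.12  -7.61  21.69] F [-0.02  0.97 -2.02] M [-0.009 -0.023  0.037] gap 17.85 q [-0.241  0.244  1.845  0.     1.052 -1.706]
jaw yaw 1.465 y axis [ 4.e-04 -1.e-04 -1.e+00]
rail -26.70725397928205 -0.19678005323657377
```

View pics/h8.png

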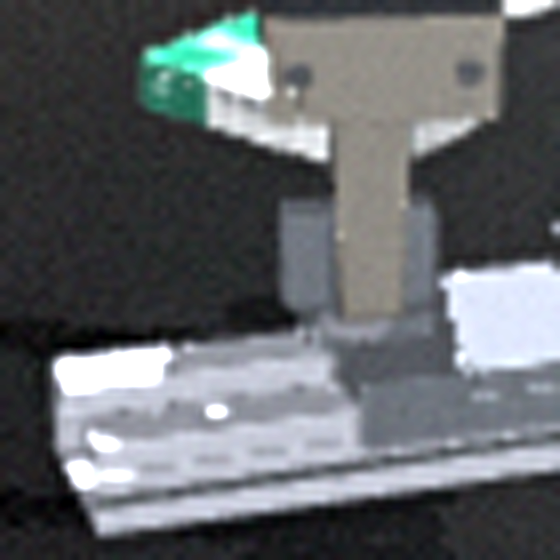

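Request:
play_rows(
  commands=[
    [[0.0049, 0, 0.00116], [0, 0, 0], 1.0],
    [[0.0049, 0, 0.00116], [0, 0, 0], 1.0],
    [[0, 0, 0], [0, 0, 0], 1.0],
  ],
)

```text
time: 16.2
tool_pos: [544.1, -6.3, 21.7]
ee_rot: [0.706, -0.037, 0.038, -0.706]
ft_force: [0.3, 0.5, -1.7]
finger_gap: 18.4
```

Request:
play_rows(
  commands=[
    [[0.0029, 0, 0.0007], [0, 0, 0], 1.0],
    [[0.0029, 0, 0.0007], [0, 0, 0], 1.0],
  ],
)

```text
time: 16.45
tool_pos: [549.7, -5.6, 21.6]
ee_rot: [0.706, -0.037, 0.037, -0.706]
ft_force: [-0.7, 0.4, -0.7]
finger_gap: 18.2
```

Request:
play_rows(
  commands=[
    [[0.0029, 0, 0.0007], [0, 0, 0], 1.0],
    [[0.0019, 0, 0.00046], [0, 0, 0], 1.0],
  ],
)

```text
time: 16.7
tool_pos: [554.4, -4.9, 21.6]
ee_rot: [0.706, -0.038, 0.037, -0.706]
ft_force: [-2.2, -0.9, 0.0]
finger_gap: 18.3
```

Run:
```python
from h import *
s,R=st(); d=s['tool_pos'][:2]-[560.58,-4.01]; c,n=np.cos(.128),np.sin(.128); print('rail',d@[c,n],d@[-n,c])
S=manip.capture("side")
g=np.array(S['pixels'])[215:285,245:365,::-1]
g=cv2.resize(g,None,fx=6,fy=6,interpolation=cv2.INTER_CUBIC)
cv2.imwrite('pics/h9.png',g)
```

```text
t 16.7 pos [554.39  -4.92  21.55] F [-2.21 -0.86  0.02] M [-0.177  0.605 -0.039] gap 18.32 q [-0.227  0.292  1.786 -0.     1.064 -1.692]
jaw yaw 1.465 y axis [-6.e-04 -1.e-04 -1.e+00]
rail -6.256508813932548 -0.1141058233140444
```

View pics/h9.png

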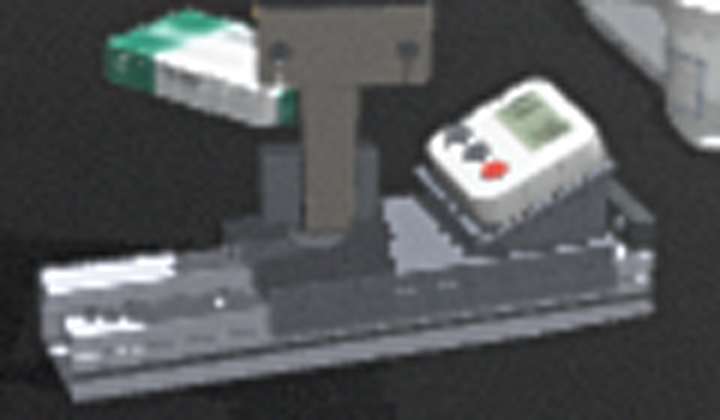

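Request:
play_rows(
  commands=[
    [[0.0015, 0, 0.00036], [0, 0, 0], 1.0],
    [[0.0015, 0, 0.00036], [0, 0, 0], 1.0],
  ],
)

```text
time: 17.0
tool_pos: [556.0, -4.6, 21.3]
ee_rot: [0.706, -0.039, 0.036, -0.706]
ft_force: [-5.6, -1.2, 3.1]
finger_gap: 18.4
```

Request:
play_rows(
  commands=[
    [[0.0015, 0, 0.00036], [0, 0, 0], 1.0],
    [[0.001, 0, 0.00024], [0, 0, 0], 1.0],
  ],
)

```text
time: 17.25
tool_pos: [558.5, -4.3, 21.3]
ee_rot: [0.706, -0.039, 0.036, -0.706]
ft_force: [-6.3, -0.8, 2.6]
finger_gap: 18.1
```

Run:
```python
from h import *
s,R=st(); d=s['tool_pos'][:2]-[560.58,-4.01]; c,n=np.cos(.128),np.sin(.128); print('rail',d@[c,n],d@[-n,c])
```

```text
t 17.25 pos [558.49  -4.25  21.26] F [-6.25 -0.76  2.61] M [-0.336  1.14   0.024] gap 18.09 q [-2.230e-01  3.040e-01  1.771e+00 -1.000e-03  1.070e+00 -1.688e+00]
jaw yaw 1.4651 y axis [-3.7e-03 -1.0e-04 -1.0e+00]
rail -2.101579761009018 0.025322108748824956
```

Request:
play_rows(
  commands=[
    [[0.001, 0, 0.00024], [0, 0, 0], 1.0],
    [[0.001, 0, 0.00024], [0, 0, 0], 1.0],
  ],
)

```text
time: 17.5
tool_pos: [560.5, -4.0, 21.3]
ee_rot: [0.706, -0.039, 0.036, -0.706]
ft_force: [-5.2, -1.3, 2.8]
finger_gap: 18.1
```

Request:
play_rows(
  commands=[
    [[0.001, 0, 0.00024], [0, 0, 0], 1.0],
    [[0, 0, 0], [0, 0, 0], 1.0],
  ],
)

```text
time: 17.75
tool_pos: [561.6, -3.9, 21.3]
ee_rot: [0.706, -0.039, 0.036, -0.706]
ft_force: [-5.7, -0.9, 3.2]
finger_gap: 18.1
```

Run:
```python
from h import *
s,R=st(); d=s['tool_pos'][:2]-[560.58,-4.01]; c,n=np.cos(.128),np.sin(.128); print('rail',d@[c,n],d@[-n,c])
S=manip.capture("side")
g=np.array(S['pixels'])[215:285,245:365,::-1]
g=cv2.resize(g,None,fx=6,fy=6,interpolation=cv2.INTER_CUBIC)
cv2.imwrite('pics/h10.png',g)
```

```text
t 17.75 pos [561.64  -3.89  21.29] F [-5.73 -0.89  3.16] M [-0.259  1.071  0.021] gap 18.14 q [-2.220e-01  3.110e-01  1.762e+00 -1.000e-03  1.072e+00 -1.686e+00]
jaw yaw 1.465 y axis [-3.4e-03 -1.0e-04 -1.0e+00]
rail 1.0632048769240046 -0.014637134080305883
```

View pics/h10.png

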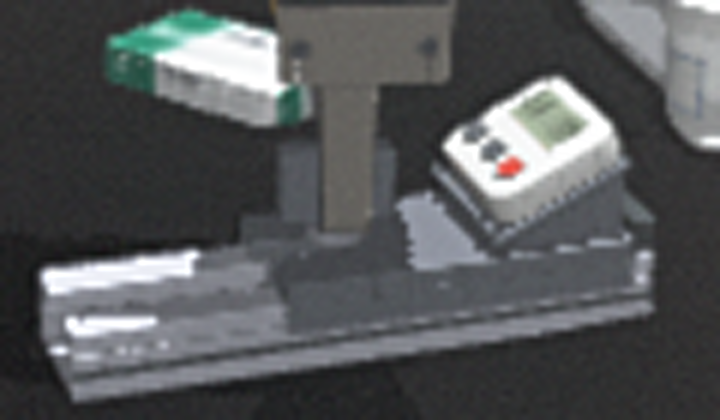

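Request:
play_rows(
  commands=[
    [[0.001, 0, 0.00024], [0, 0, 0], 1.0],
    [[0.001, 0, 0.00024], [0, 0, 0], 1.0],
  ],
)

```text
time: 18.05
tool_pos: [562.7, -3.7, 21.0]
ee_rot: [0.706, -0.039, 0.035, -0.706]
ft_force: [-8.9, -1.8, 4.9]
finger_gap: 18.6
```

Request:
play_rows(
  commands=[
    [[0.001, 0, 0.00024], [0, 0, 0], 1.0],
    [[0, 0, 0], [0, 0, 0], 1.0],
  ],
)

```text
time: 18.3
tool_pos: [562.8, -3.7, 20.9]
ee_rot: [0.706, -0.04, 0.034, -0.706]
ft_force: [-10.6, -2.0, 6.4]
finger_gap: 18.6
```

Run:
```python
from h import *
s,R=st(); d=s['tool_pos'][:2]-[560.58,-4.01]; c,n=np.cos(.128),np.sin(.128); print('rail',d@[c,n],d@[-n,c])
S=manip.capture("side");T=manip.capture("top")
g=np.array(S['pixels'])[215:285,245:365,::-1]
g=cv2.resize(g,None,fx=6,fy=6,interpolation=cv2.INTER_CUBIC)
cv2.imwrite('pics/h11.png',g)
g=np.array(T['pixels'])[170:290,260:380,::-1]
cv2.imwrite('pics/h12.png',cv2.resize(g,None,fx=5,fy=5,interpolation=cv2.INTER_CUBIC))
```

```text
t 18.3 pos [562.8   -3.65  20.94] F [-10.63  -1.96   6.44] M [-0.571  2.151  0.004] gap 18.56 q [-0.22   0.318  1.755 -0.002  1.077 -1.684]
jaw yaw 1.4656 y axis [-7.8e-03 -5.0e-04 -1.0e+00]
rail 2.242791324554878 0.07246653674296993
```

View pics/h11.png

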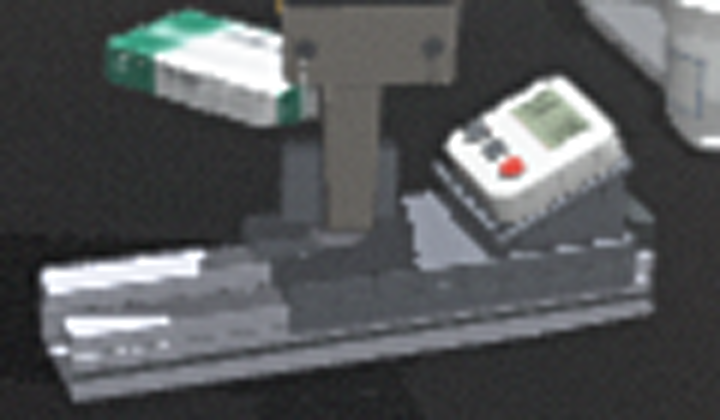

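View pics/h12.png

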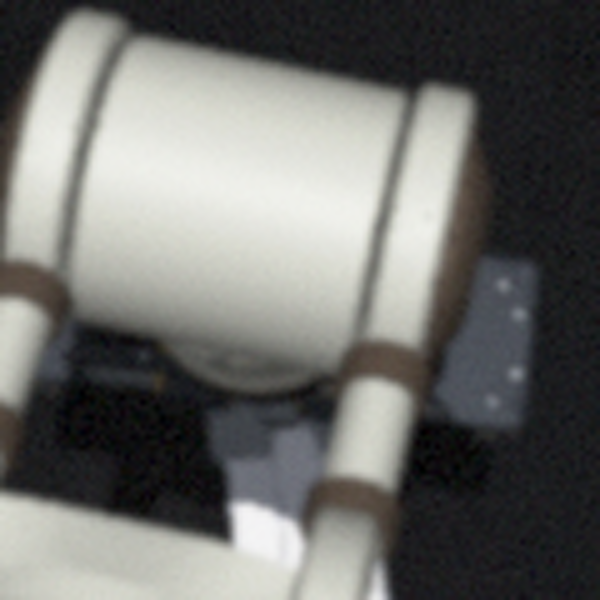

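Run:
```python
from h import *
np.set_printoptions(precision=2,suppress=True)
s,R=st()
S=manip.capture("side")
p=s['tool_pos'];a=-.1055
b=box(-23,23,-8,8,0)[:4]
for off in(0,-2,-4):
    k=[p[0]+off*np.cos(a),p[1]+off*np.sin(a),a]
    q=proj(S,W(k,[(x,y,66) for x,y,_ in b]));print(off,'bar u range',q[:,0].min(),q[:,0].max())
k=[p[0],p[1],a]
print('finger u',proj(S,W(k,[(x,y,66) for x in(-10,10) for y in(-8,-26)]))[:,0])
grid(S,(280,225,325,265),14,'h13.png',[])
```

```text
t 18.4 pos [562.82  -3.66  20.95] F [-10.3   -2.97   6.42] M [-0.54  2.13  0.02] gap 18.07 q [-0.22  0.32  1.75 -0.    1.08 -1.68]
jaw yaw 1.4655 y axis [-0.01 -0.   -1.  ]
0 bar u range 292.0769892172415 311.92629046352704
-2 bar u range 291.2396296892078 311.0852540565175
-4 bar u range 290.40195629726963 310.2438726604552
finger u [298.01 298.58 306.45 307.16]
```

View pics/h13.png

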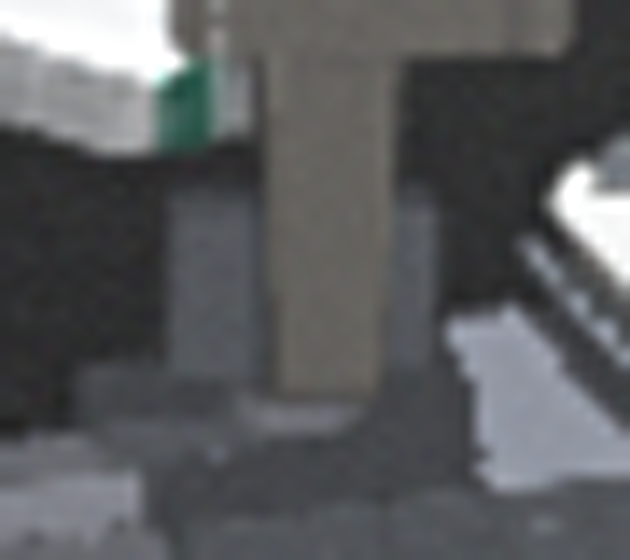

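Request:
play_rows(
  commands=[
    [[-0.001, 0, -0.0002], [0, 0, 0], 1.0],
    [[0, 0, 0], [0, 0, 0], 1.0],
    [[0, 0, 0], [0, 0, 0], 0.66],
    [[0, 0, 0], [0, 0, 0], 0.66],
    [[0, 0, 0], [0, 0, 0], 0.66],
  ],
)

```text
time: 19.08
tool_pos: [565.7, -3.4, 21.9]
ee_rot: [-0.706, 0.037, -0.038, 0.706]
ft_force: [0.0, 1.0, 0.6]
finger_gap: 31.2
```

Run:
```python
from h import *
s,R=st(); d=s['tool_pos'][:2]-[560.58,-4.01]; c,n=np.cos(.128),np.sin(.128); print('rail',d@[c,n],d@[-n,c])
S=manip.capture("side")
grid(S,(280,225,325,265),14,'i1.png',[])
```

```text
t 19.075 pos [565.74  -3.44  21.9 ] F [0.03 0.99 0.57] M [ 0.033  0.014 -0.013] gap 31.23 q [-0.22   0.316  1.755  0.     1.07  -1.685]
jaw yaw 1.4648 y axis [ 0.0012 -0.     -1.    ]
rail 5.188221245629953 -0.09020483691429715
```

View pics/i1.png

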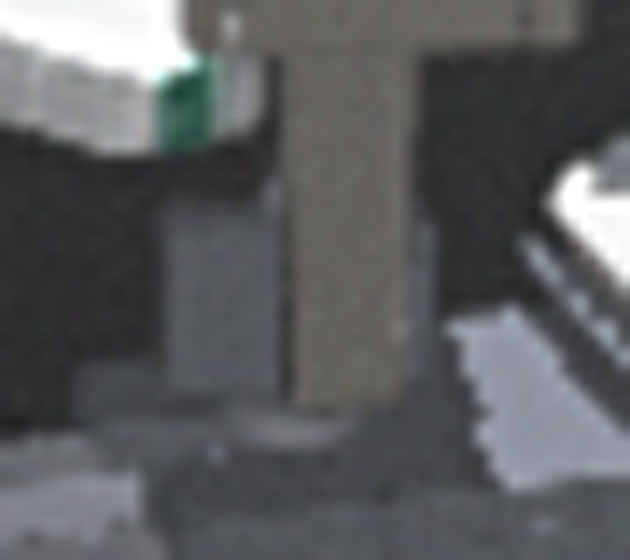

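Request:
play_rows(
  commands=[
    [[-0.0055, 0, -0.0013], [0, 0, 0], 0.66],
    [[0, 0, 0], [0, 0, 0], 0.66],
    [[0, 0, 0], [0, 0, 0], 0.66],
  ],
)

```text
time: 19.5
tool_pos: [559.5, -4.2, 21.7]
ee_rot: [-0.706, 0.037, -0.038, 0.706]
ft_force: [0.2, 0.1, -0.5]
finger_gap: 31.4
```

Run:
```python
from h import *
s,R=st(); d=s['tool_pos'][:2]-[560.58,-4.01]; c,n=np.cos(.128),np.sin(.128); print('rail',d@[c,n],d@[-n,c])
S=manip.capture("side")
p=s['tool_pos'];a=-.1055
q=proj(S,W([p[0],p[1],a],[(x,y,66) for x in(-23,23) for y in(-8,8)]));print(q[:,0].min(),q[:,0].max())
print('finger u',proj(S,W([p[0],p[1],a],[(x,y,50) for x in(-10,10) for y in(-15,-33)]))[:,0])
grid(S,(280,225,325,265),14,'i2.png',[])
```

```text
t 19.5 pos [559.52  -4.22  21.65] F [ 0.19  0.07 -0.51] M [-0.026  0.036  0.077] gap 31.41 q [-0.224  0.303  1.772  0.     1.067 -1.688]
jaw yaw 1.4648 y axis [ 1.e-04 -0.e+00 -1.e+00]
rail -1.0823259055097578 -0.07075757678625838
290.74932607177897 310.6081515310537
finger u [296.9020163  297.45762847 305.36348043 306.04971008]
```

View pics/i2.png

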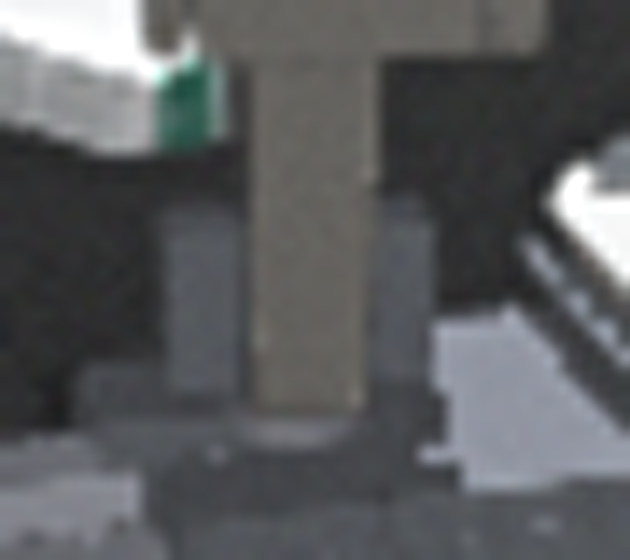

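Request:
play_rows(
  commands=[
    [[0.0008, 0, 0], [0, 0, 0], 0.66],
    [[0, 0, 0], [0, 0, 0], 1.0],
    [[0, 0, 0], [0, 0, 0], 1.0],
    [[0, 0, 0], [0, 0, 0], 1.0],
    [[0, 0, 0], [0, 0, 0], 1.0],
  ],
)

```text
time: 20.18
tool_pos: [560.4, -4.2, 21.6]
ee_rot: [-0.706, 0.037, -0.038, 0.706]
ft_force: [0.6, 1.2, -0.2]
finger_gap: 17.9
```

Run:
```python
from h import *
s,R=st(); d=s['tool_pos'][:2]-[560.58,-4.01]; c,n=np.cos(.128),np.sin(.128); print('rail',d@[c,n],d@[-n,c])
```

```text
t 20.175 pos [560.42  -4.21  21.65] F [ 0.62  1.19 -0.21] M [ 0.048 -0.086 -0.015] gap 17.86 q [-0.223  0.305  1.769  0.     1.067 -1.688]
jaw yaw 1.4648 y axis [ 2.e-04  1.e-04 -1.e+00]
rail -0.18033392799001766 -0.17942278498280884
```

Request:
play_rows(
  commands=[
    [[0, 0, 0], [0, 1.0, 0], 1.0],
    [[0, 0, 0], [0, 1.0, 0], 1.0],
    [[0, 0, 0], [0, 1.0, 0], 1.0],
    [[0, 0, 0], [0, 1.0, 0], 1.0],
    [[0, 0, 0], [0, 0, 0], 1.0],
  ],
)

```text
time: 20.8
tool_pos: [560.1, -4.4, 21.6]
ee_rot: [0.651, -0.276, 0.276, -0.651]
ft_force: [-1.9, -0.2, 1.6]
finger_gap: 18.1
```

Run:
```python
from h import *
s,R=st(); d=s['tool_pos'][:2]-[560.58,-4.01]; c,n=np.cos(.128),np.sin(.128); print('rail',d@[c,n],d@[-n,c])
```

```text
t 20.8 pos [560.1   -4.38  21.59] F [-1.86 -0.25  1.57] M [-0.101  0.226 -0.069] gap 18.06 q [-0.223  0.305  1.77  -0.     1.068 -0.992]
jaw yaw 0.7686 y axis [-5.e-04 -2.e-04 -1.e+00]
rail -0.522827638024438 -0.3082473072387306
```

Request:
play_rows(
  commands=[
    [[0, 0, 0], [0, 1.0, 0], 1.0],
    [[0, 0, 0], [0, 1.0, 0], 1.0],
    [[0, 0, 0], [0, 1.0, 0], 1.0],
    [[0, 0, 0], [0, 1.0, 0], 1.0],
    [[0, 0, 0], [0, 0, 0], 1.0],
  ],
)

```text
time: 21.42
tool_pos: [559.5, -4.5, 21.6]
ee_rot: [0.519, -0.482, 0.481, -0.517]
ft_force: [-4.7, -1.7, 4.4]
finger_gap: 18.3
```

Run:
```python
from h import *
s,R=st(); d=s['tool_pos'][:2]-[560.58,-4.01]; c,n=np.cos(.128),np.sin(.128); print('rail',d@[c,n],d@[-n,c])
S=manip.capture("side")
g=np.array(S['pixels'])[205:285,245:365,::-1]
cv2.imwrite('pics/i3.png',cv2.resize(g,None,fx=6,fy=6,interpolation=cv2.INTER_CUBIC))
```

```text
t 21.425 pos [559.53  -4.51  21.61] F [-4.68 -1.66  4.4 ] M [-0.315  0.939 -0.032] gap 18.31 q [-2.240e-01  3.040e-01  1.770e+00 -1.000e-03  1.069e+00 -2.960e-01]
jaw yaw 0.0733 y axis [-1.9e-03 -4.0e-04 -1.0e+00]
rail -1.105996565157565 -0.36672102951563734
```

View pics/i3.png

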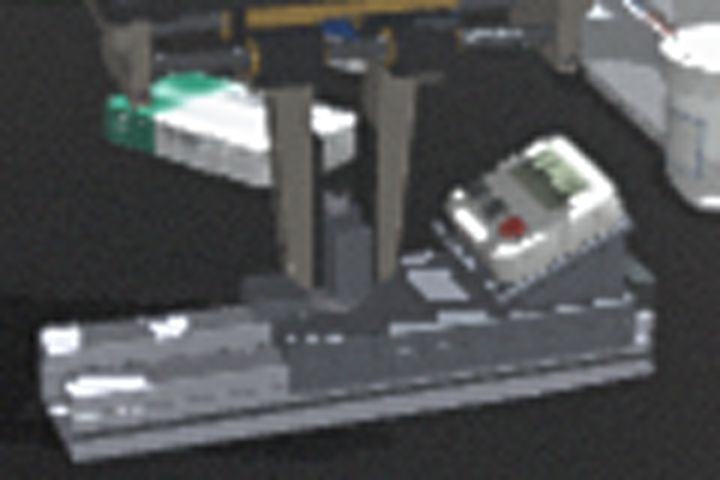

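Request:
play_rows(
  commands=[
    [[0, 0, 0], [0, 1.0, 0], 1.0],
    [[0, 0, 0], [0, 1.0, 0], 1.0],
    [[0, 0, 0], [0, 0, 0], 1.0],
  ],
)

```text
time: 21.85
tool_pos: [559.3, -4.7, 21.6]
ee_rot: [-0.427, 0.564, -0.564, 0.425]
ft_force: [-6.3, -1.9, 6.9]
finger_gap: 18.0
```

Run:
```python
from h import *
s,R=st(); d=s['tool_pos'][:2]-[560.58,-4.01]; c,n=np.cos(.128),np.sin(.128); print('rail',d@[c,n],d@[-n,c],s['effort'][5])
```

```text
t 21.85 pos [559.26  -4.66  21.61] F [-6.25 -1.9   6.89] M [-0.517  1.312  0.068] gap 18.03 q [-2.24e-01  3.04e-01  1.77e+00 -1.00e-03  1.07e+00  5.40e-02]
jaw yaw -0.2765 y axis [-2.5e-03 -7.0e-04 -1.0e+00]
rail -1.3891409233517054 -0.4794558605495438 0.4551525413990021
```

Request:
play_rows(
  commands=[
    [[0, 0, 0], [0, 1.0, 0], 1.0],
    [[0, 0, 0], [0, 1.0, 0], 1.0],
    [[0, 0, 0], [0, 0, 0], 1.0],
  ],
)

```text
time: 22.22
tool_pos: [559.1, -4.9, 21.6]
ee_rot: [-0.323, 0.63, -0.629, 0.321]
ft_force: [-6.0, -3.2, 6.1]
finger_gap: 18.5
```

Run:
```python
from h import *
s,R=st(); d=s['tool_pos'][:2]-[560.58,-4.01]; c,n=np.cos(.128),np.sin(.128); print('rail',d@[c,n],d@[-n,c],s['effort'][5])
```

```text
t 22.225 pos [559.05  -4.91  21.61] F [-5.99 -3.2   6.09] M [-0.645  1.391  0.032] gap 18.46 q [-0.224  0.304  1.77  -0.002  1.07   0.403]
jaw yaw -0.6255 y axis [-0.0031 -0.0011 -1.    ]
rail -1.6327392564781895 -0.7021629133471281 0.4666403029114008
```

Request:
play_rows(
  commands=[
    [[0, 0, 0], [0, 1.0, 0], 1.0],
    [[0, 0, 0], [0, 1.0, 0], 1.0],
    [[0, 0, 0], [0, 0, 0], 1.0],
  ],
)

```text
time: 22.6
tool_pos: [558.8, -4.8, 21.6]
ee_rot: [-0.209, 0.676, -0.676, 0.206]
ft_force: [-6.9, -2.6, 6.6]
finger_gap: 18.5
```

Run:
```python
from h import *
s,R=st(); d=s['tool_pos'][:2]-[560.58,-4.01]; c,n=np.cos(.128),np.sin(.128); print('rail',d@[c,n],d@[-n,c],s['effort'][5])
S=manip.capture("side")
g=np.array(S['pixels'])[205:285,245:365,::-1]
cv2.imwrite('pics/i4.png',cv2.resize(g,None,fx=6,fy=6,interpolation=cv2.INTER_CUBIC))
```

```text
t 22.6 pos [558.85  -4.79  21.59] F [-6.9  -2.57  6.61] M [-0.587  1.527  0.048] gap 18.52 q [-0.224  0.304  1.77  -0.002  1.07   0.752]
jaw yaw -0.9744 y axis [-3.5e-03 -9.0e-04 -1.0e+00]
rail -1.8184204908128456 -0.5501901997025697 0.48731256276369095
```

View pics/i4.png

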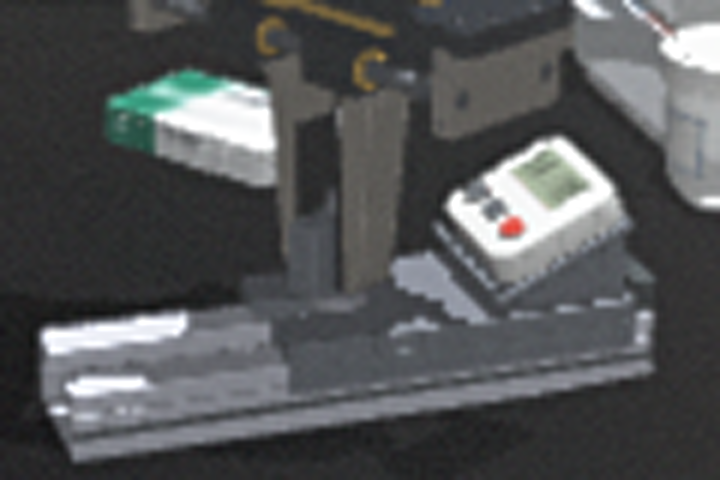

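Request:
play_rows(
  commands=[
    [[0, 0, 0], [0, 1.0, 0], 1.0],
    [[0, 0, 0], [0, 0, 0], 1.0],
  ],
)

```text
time: 22.9
tool_pos: [558.8, -4.7, 21.6]
ee_rot: [-0.149, 0.691, -0.691, 0.147]
ft_force: [-7.7, -2.6, 5.5]
finger_gap: 17.7
```

Run:
```python
from h import *
s,R=st(); print(s['effort'][5])
```

```text
t 22.9 pos [558.76  -4.69  21.59] F [-7.69 -2.63  5.53] M [-0.449  1.608  0.067] gap 17.74 q [-0.224  0.304  1.77  -0.002  1.071  0.926]
jaw yaw -1.1489 y axis [-3.7e-03 -8.0e-04 -1.0e+00]
0.4941520281136036
```

Request:
play_rows(
  commands=[
    [[0, 0, 0], [0, 1.0, 0], 1.0],
    [[0, 0, 0], [0, 0, 0], 1.0],
  ],
)

```text
time: 23.15
tool_pos: [558.7, -4.6, 21.6]
ee_rot: [0.089, -0.702, 0.702, -0.086]
ft_force: [-8.3, -1.9, 7.5]
finger_gap: 18.1
```

Run:
```python
from h import *
s,R=st(); print(s['effort'][5])
```

```text
t 23.15 pos [558.67  -4.58  21.57] F [-8.26 -1.89  7.45] M [-0.419  1.633  0.076] gap 18.07 q [-0.224  0.304  1.77  -0.002  1.071  1.101]
jaw yaw -1.3235 y axis [-3.9e-03 -6.0e-04 -1.0e+00]
0.5043353140354156
```

Request:
play_rows(
  commands=[
    [[0, 0, 0], [0, 1.0, 0], 1.0],
    [[0, 0, 0], [0, 0, 0], 1.0],
  ],
)

```text
time: 23.4
tool_pos: [558.6, -4.4, 21.5]
ee_rot: [0.027, -0.707, 0.707, -0.024]
ft_force: [-8.0, -2.0, 6.8]
finger_gap: 17.9
```

Run:
```python
from h import *
s,R=st(); print(s['effort'][5])
```

```text
t 23.4 pos [558.6   -4.44  21.54] F [-7.96 -1.97  6.8 ] M [-0.251  1.669  0.133] gap 17.91 q [-2.230e-01  3.040e-01  1.770e+00 -1.000e-03  1.071e+00  1.275e+00]
jaw yaw -1.498 y axis [-4.1e-03 -3.0e-04 -1.0e+00]
0.5060081742703915
```

Request:
play_rows(
  commands=[
    [[0, 0, 0], [0, 1.0, 0], 1.0],
    [[0, 0, 0], [0, 0, 0], 1.0],
  ],
)

```text
time: 23.65
tool_pos: [558.6, -4.3, 21.5]
ee_rot: [-0.034, -0.706, 0.706, 0.037]
ft_force: [-8.4, -0.8, 7.9]
finger_gap: 18.3
```

Run:
```python
from h import *
s,R=st(); print(s['effort'][5])
S=manip.capture("side")
g=np.array(S['pixels'])[205:285,245:365,::-1]
cv2.imwrite('pics/i5.png',cv2.resize(g,None,fx=6,fy=6,interpolation=cv2.INTER_CUBIC))
```

```text
t 23.65 pos [558.55  -4.33  21.53] F [-8.4  -0.76  7.89] M [-0.159  1.668  0.128] gap 18.25 q [-2.230e-01  3.040e-01  1.770e+00 -1.000e-03  1.071e+00  1.450e+00]
jaw yaw -1.6725 y axis [-4.2e-03 -2.0e-04 -1.0e+00]
0.5224418453872204
```

View pics/i5.png

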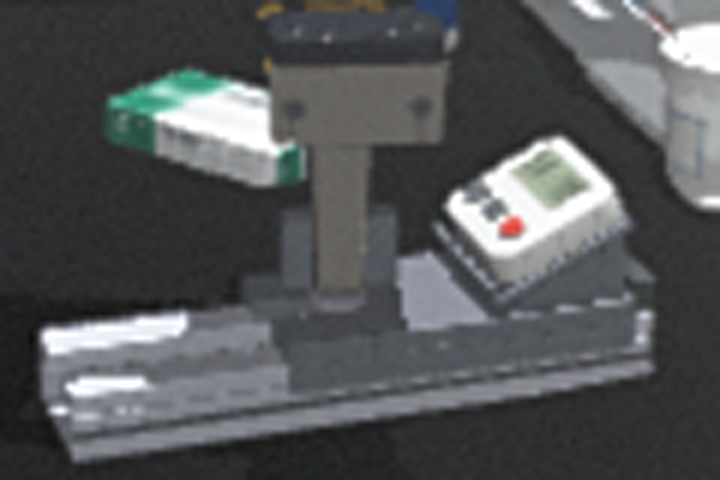

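Request:
play_rows(
  commands=[
    [[0, 0, 0], [0, 0.7, 0], 1.0],
    [[0, 0, 0], [0, 0, 0], 1.0],
  ],
)

```text
time: 23.95
tool_pos: [558.6, -4.2, 21.5]
ee_rot: [-0.077, -0.703, 0.703, 0.08]
ft_force: [-7.4, -1.2, 6.8]
finger_gap: 18.7
```

Run:
```python
from h import *
s,R=st(); print(s['effort'][5])
```

```text
t 23.95 pos [558.56  -4.16  21.53] F [-7.45 -1.17  6.77] M [-0.096  1.609  0.177] gap 18.67 q [-2.230e-01  3.040e-01  1.770e+00 -1.000e-03  1.071e+00  1.571e+00]
jaw yaw -1.7942 y axis [-4.1e-03  1.0e-04 -1.0e+00]
0.448678582906723
```

Request:
play_rows(
  commands=[
    [[0, 0, 0], [0, 0.7, 0], 1.0],
    [[0, 0, 0], [0, 0, 0], 1.0],
  ],
)

```text
time: 24.2
tool_pos: [558.6, -4.1, 21.5]
ee_rot: [-0.12, -0.696, 0.697, 0.123]
ft_force: [-8.6, -0.7, 7.5]
finger_gap: 18.9
```

Run:
```python
from h import *
s,R=st(); print(s['effort'][5])
```

```text
t 24.2 pos [558.57  -4.06  21.52] F [-8.6  -0.69  7.47] M [-0.072  1.594  0.142] gap 18.9 q [-2.230e-01  3.040e-01  1.770e+00 -1.000e-03  1.071e+00  1.693e+00]
jaw yaw -1.9163 y axis [-4.1e-03  3.0e-04 -1.0e+00]
0.4741373285651207
```

Run:
```python
from h import *
S=manip.capture("side");T=manip.capture("top")
grid(S,(280,220,325,262),14,'i6.png',[])
g=np.array(T['pixels'])[180:300,260:380,::-1]
cv2.imwrite('pics/i7.png',cv2.resize(g,None,fx=5,fy=5,interpolation=cv2.INTER_CUBIC))
```

```text
(no output)
```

View pics/i6.png

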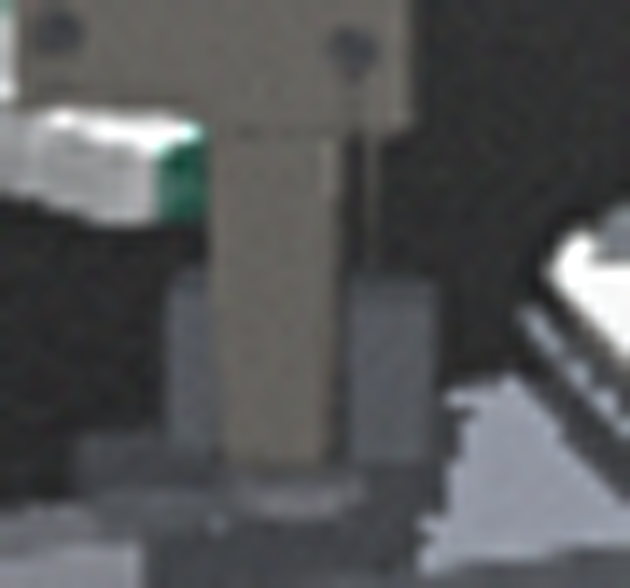

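View pics/i7.png

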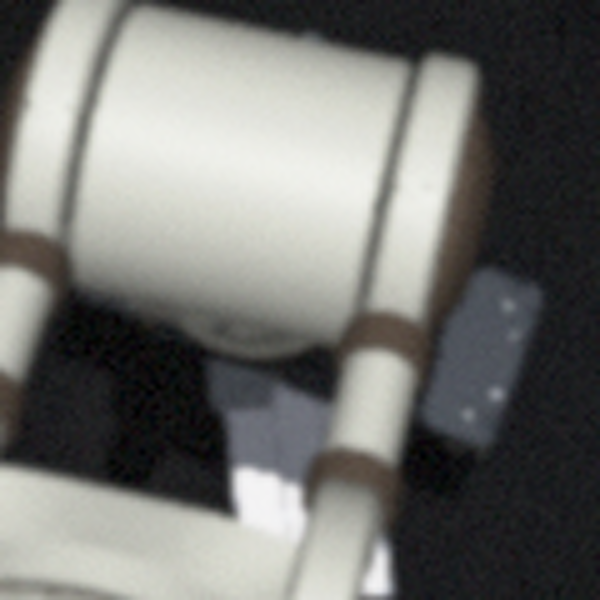

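Request:
play_rows(
  commands=[
    [[0.0011, 0, 0.0004], [0, 0, 0], 1.0],
    [[0, 0, 0], [0, 0, 0], 1.0],
  ],
)

```text
time: 24.55
tool_pos: [558.6, -4.1, 21.5]
ee_rot: [0.122, 0.697, -0.696, -0.123]
ft_force: [-5.1, -0.5, 3.3]
finger_gap: 18.0
```

Run:
```python
from h import *
for i in range(4):
    s,R=st(); manip.capture("top")
```

```text
t 24.55 pos [558.57  -4.07  21.53] F [-5.15 -0.54  3.25] M [0.039 1.082 0.226] gap 18.05 q [-0.224  0.302  1.773 -0.     1.068  1.694]
jaw yaw -1.9177 y axis [-1.3e-03  3.0e-04 -1.0e+00]
t 24.6 pos [558.53  -4.06  21.5 ] F [-5.19  0.05  4.46] M [0.118 1.153 0.224] gap 18.33 q [-0.224  0.302  1.773 -0.     1.068  1.695]
jaw yaw -1.9184 y axis [-1.4e-03  3.0e-04 -1.0e+00]
t 24.65 pos [558.57  -4.07  21.53] F [-5.06  0.12  4.98] M [0.13  1.176 0.241] gap 18.24 q [-0.224  0.302  1.773 -0.     1.068  1.695]
jaw yaw -1.9187 y axis [-1.4e-03  3.0e-04 -1.0e+00]
t 24.7 pos [558.56  -4.09  21.51] F [-5.8   0.22  5.  ] M [0.043 1.13  0.249] gap 18.29 q [-0.224  0.302  1.773 -0.     1.068  1.695]
jaw yaw -1.9188 y axis [-1.5e-03  3.0e-04 -1.0e+00]
```

Request:
play_rows(
  commands=[
    [[0, 0, 0], [0, 0.6, 0], 1.0],
    [[0, 0, 0], [0, 0, 0], 1.0],
    [[0, 0, 0], [0, 0, 0], 1.0],
  ],
)

```text
time: 25.12
tool_pos: [558.5, -4.0, 21.5]
ee_rot: [0.158, 0.689, -0.689, -0.159]
ft_force: [-6.0, 1.3, 5.0]
finger_gap: 18.3
```

Run:
```python
from h import *
m=[];f=[];e=[]
for i in range(5):
    s=manip.state(); m.append(s['torque']);f.append(s['ft_force']);e.append(s['effort'][5]); manip.capture("top")
print(np.mean(m,0),np.mean(f,0),np.mean(e)); st()
```

```text
[0.13827392 1.19765087 0.18990143] [-5.55542049  0.57898358  5.24682497] 0.20079530775547028
t 25.375 pos [558.49  -3.95  21.53] F [-5.15  0.65  4.94] M [0.18  1.149 0.196] gap 18.54 q [-0.224  0.302  1.773  0.     1.068  1.8  ]
jaw yaw -2.0236 y axis [-1.6e-03  5.0e-04 -1.0e+00]
```

Request:
play_rows(
  commands=[
    [[0, 0, 0], [0, 0, 0], 0.62],
    [[0, 0, 0], [0, 0, 0], 0.62],
    [[0, -0.02, 0], [0, 0, 0], 0.62],
    [[0, -0.05, 0], [0, 0, 0], 0.62],
    [[0, 0, 0], [0, 0, 0], 0.62],
  ],
)

```text
time: 26.0
tool_pos: [563.3, -5.1, 96.3]
ee_rot: [0.163, 0.689, -0.689, -0.156]
ft_force: [0.7, -0.1, -0.4]
finger_gap: 34.9
```

Run:
```python
from h import *
st()
S=manip.capture("side")
grid(S,(275,215,325,265),12,'i8.png',[])
```

```text
t 26.0 pos [563.28  -5.09  96.25] F [ 0.66 -0.12 -0.37] M [0.046 0.099 0.031] gap 34.94 q [-0.224  0.203  1.728  0.     1.201  1.802]
jaw yaw -2.0254 y axis [ 0.0099 -0.002  -0.9999]
```

View pics/i8.png

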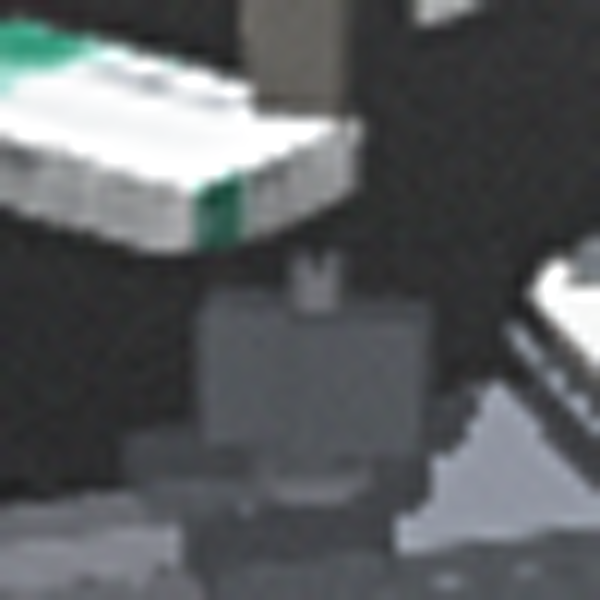

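Run:
```python
from h import *
S=manip.capture("side")
def zat(u,y):
    c,d=ray(S,u); return np.round(c+d*(y-c[1])/d[1],1)
print('init stem',zat((313.2,291.8),-259.5)); print('now stem',zat((300.8,236.0),-5.5), zat((300.8,235.5),-5.5))
# bar top/bottom near mid
print('bar top edge near face mid',zat((300.8,215+303/12-.5),-5.5-8),'bottom',zat((300.8,215+452/12-.5),-5.5-8))
```

```text
init stem [ 535.4 -259.5   80.5]
now stem [559.7  -5.5  88.5] [559.7  -5.5  89.7]
bar top edge near face mid [558.2 -13.5  82.3] bottom [558.2 -13.5  50.4]
```

Run:
```python
from h import *
S=manip.capture("side")
for a in(-.1,-.2,-.3,-.45,-.6):
    q=proj(S,W([558.5,-5.5,a],[(-23,-8,48),(23,-8,48),(-23,8,48),(23,8,48),(-23,-8,79),(23,-8,79)]))
    print(a,'bot slope',(q[1]-q[0])[1]/(q[1]-q[0])[0],'top',(q[5]-q[4])[1]/(q[5]-q[4])[0],'range',q[:,0].min(),q[:,0].max())
grid(S,(280,225,322,262),15,'i9.png',[(W([559.3,-6,-.45],box(-23,23,-8,8,79)),(0,255,0)),(W([559.3,-6,-.45],box(-23,23,-8,8,48)),(0,0,255))])
```

```text
-0.1 bot slope -0.035988285517922686 top -0.03297176324504306 range 290.4656043390308 310.3553471319274
-0.2 bot slope 0.005221574979762606 top 0.0057942069920557835 range 290.4351020313006 310.0679959464827
-0.3 bot slope 0.0465648792051898 top 0.04468624305452819 range 290.17958545985294 310.2300288935576
-0.45 bot slope 0.11071950752177738 top 0.10503851912340695 range 289.9889866034154 310.47878757377924
-0.6 bot slope 0.18044302766238088 top 0.1706320665071959 range 290.0311452677063 310.50059922779326
```

View pics/i9.png

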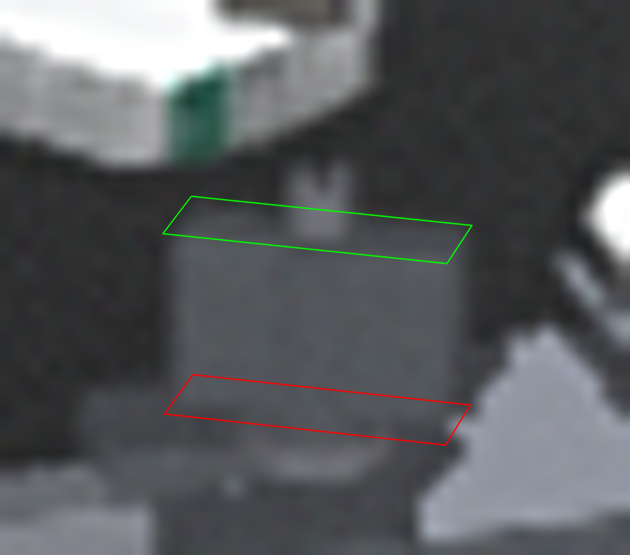

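Run:
```python
from h import *
s,R=st()
```

```text
t 26.15 pos [558.69  -4.17  90.67] F [ 0.43 -0.58  0.31] M [0.007 0.15  0.024] gap 34.86 q [-0.224  0.208  1.734  0.     1.201  1.802]
jaw yaw -2.0257 y axis [-1.e-03  3.e-04 -1.e+00]
```

Request:
play_rows(
  commands=[
    [[-0.0006, 0.04, -0.0003], [0, 0, 0], 0.62],
    [[0, 0.03, 0], [0, 0, 0], 0.62],
    [[0, 0, 0], [0, 0, 0], 0.62],
    [[0, 0, 0], [0, 0, 0], 0.62],
  ],
)

```text
time: 26.65
tool_pos: [560.1, -4.3, 21.9]
ee_rot: [0.16, 0.689, -0.689, -0.159]
ft_force: [-0.3, 0.0, -0.2]
finger_gap: 34.9
```

Run:
```python
from h import *
m=[];f=[]
for i in range(5):
    s=manip.state(); m.append(s['torque']);f.append(s['ft_force']); manip.capture("top")
print('free',np.mean(m,0),np.mean(f,0)); st()
```

```text
free [0.00826146 0.14336984 0.02055587] [ 0.07992687 -0.07994061  0.14834407]
t 26.9 pos [560.75  -4.46  22.76] F [-0.7   0.73 -0.25] M [ 0.013  0.103 -0.003] gap 34.85 q [-0.223  0.302  1.77  -0.     1.067  1.802]
jaw yaw -2.0257 y axis [ 2.1e-03 -5.0e-04 -1.0e+00]
```

Request:
play_rows(
  commands=[
    [[0, 0, 0], [0, 0, 0], 1.0],
    [[0, 0, 0], [0, 0, 0], 1.0],
    [[0, 0, 0], [0, 0, 0], 1.0],
    [[0, 0, 0], [0, 0, 0], 1.0],
  ],
)

```text
time: 27.4
tool_pos: [559.9, -4.7, 21.9]
ee_rot: [-0.16, -0.689, 0.689, 0.159]
ft_force: [-1.9, -2.3, 3.4]
finger_gap: 18.3
```

Run:
```python
from h import *
m=[];f=[]
for i in range(5):
    s=manip.state(); m.append(s['torque']);f.append(s['ft_force']); manip.capture("top")
print('closed',np.mean(m,0),np.mean(f,0)); st()
```

```text
closed [-0.48921884  0.59130573  0.00172895] [-2.09202067 -2.72632739  3.94717154]
t 27.65 pos [559.88  -4.64  21.88] F [-2.61 -3.61  5.66] M [-0.54   0.69  -0.028] gap 18.39 q [-2.240e-01  3.030e-01  1.771e+00 -1.000e-03  1.067e+00  1.802e+00]
jaw yaw -2.0257 y axis [-0.e+00 -6.e-04 -1.e+00]
```

Request:
play_rows(
  commands=[
    [[0, 0, 0], [0, 0.6, 0], 1.0],
    [[0, 0, 0], [0, 0, 0], 1.0],
    [[0, 0, 0], [0, 0, 0], 1.0],
  ],
)

```text
time: 28.02
tool_pos: [559.8, -4.6, 21.9]
ee_rot: [-0.195, -0.679, 0.68, 0.195]
ft_force: [-2.9, -3.2, 6.6]
finger_gap: 18.3
```

```bash
cat > m.py <<'E'
from h import *
m=[];f=[]
for i in range(4):
    s=manip.state(); m.append(s['torque']);f.append(s['ft_force']); manip.capture("top")
print(np.mean(m,0).round(3),np.mean(f,0).round(2)); st()
E
python3 m.py
```

```text
[-0.543  0.743  0.207] [-3.54 -3.1   6.04]
t 28.225 pos [559.73  -4.58  21.86] F [-2.99 -2.47  5.88] M [-0.521  0.759  0.245] gap 18.41 q [-2.240e-01  3.030e-01  1.771e+00 -1.000e-03  1.068e+00  1.907e+00]
jaw yaw -2.1298 y axis [-4.e-04 -7.e-04 -1.e+00]
```

Request:
play_rows(
  commands=[
    [[0, 0, 0], [0, 0.6, 0], 1.0],
    [[0, 0, 0], [0, 0, 0], 1.0],
    [[0, 0, 0], [0, 0, 0], 1.0],
  ],
)

```text
time: 28.6
tool_pos: [559.7, -4.6, 21.9]
ee_rot: [-0.23, -0.668, 0.669, 0.23]
ft_force: [-3.8, -2.3, 5.7]
finger_gap: 18.3
```

```bash
python3 m.py
```

```text
[-0.537  0.777  0.221] [-3.58 -2.92  5.38]
t 28.8 pos [559.71  -4.61  21.87] F [-2.42 -3.22  5.12] M [-0.601  0.729  0.262] gap 17.93 q [-2.240e-01  3.030e-01  1.771e+00 -1.000e-03  1.068e+00  2.011e+00]
jaw yaw -2.2344 y axis [-4.e-04 -8.e-04 -1.e+00]
```

Request:
play_rows(
  commands=[
    [[0, 0, 0], [0, 0.8, 0], 1.0],
    [[0, 0, 0], [0, 0.8, 0], 1.0],
    [[0, 0, 0], [0, 0, 0], 1.0],
    [[0, 0, 0], [0, 0, 0], 1.0],
  ],
)

```text
time: 29.3
tool_pos: [559.6, -4.7, 21.9]
ee_rot: [-0.321, -0.63, 0.63, 0.321]
ft_force: [-3.9, -3.2, 5.2]
finger_gap: 18.2
```

```bash
python3 m.py
python3 - <<'E'
from h import *
S=manip.capture("side")
grid(S,(275,215,325,265),12,'i10.png',[])
E
```

```text
[-0.548  0.79   0.246] [-3.75 -3.16  6.02]
t 29.5 pos [559.63  -4.66  21.86] F [-3.8  -4.09  6.17] M [-0.577  0.808  0.218] gap 18.09 q [-2.240e-01  3.030e-01  1.771e+00 -1.000e-03  1.068e+00  2.291e+00]
jaw yaw -2.5136 y axis [-6.e-04 -8.e-04 -1.e+00]
```

View pics/i10.png

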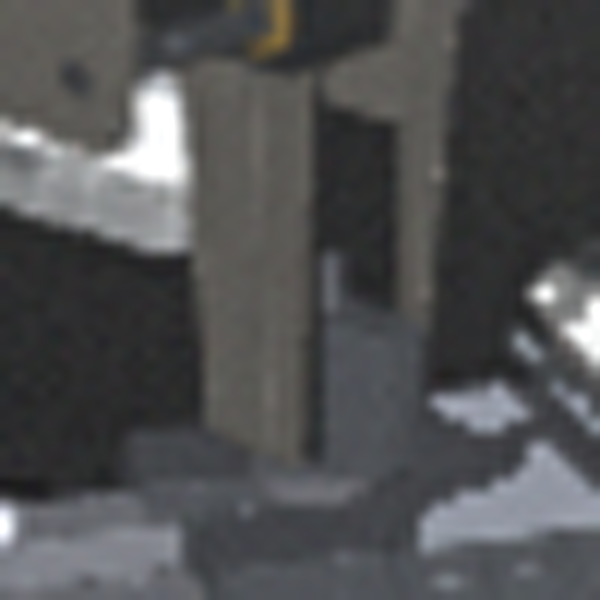

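Request:
play_rows(
  commands=[
    [[0, -0.002, 0], [0, 0, 0], 1.0],
    [[0, 0, 0], [0, 0, 0], 1.0],
  ],
)

```text
time: 29.8
tool_pos: [559.4, -4.6, 22.0]
ee_rot: [-0.321, -0.63, 0.63, 0.321]
ft_force: [2.9, -5.0, -8.1]
finger_gap: 18.4
```

```bash
python3 m.py
```

```text
[-0.78  -0.379  0.235] [ 2.64 -4.71 -7.94]
t 30.0 pos [559.4   -4.59  21.97] F [ 3.05 -5.69 -8.89] M [-0.812 -0.361  0.243] gap 18.09 q [-2.240e-01  3.020e-01  1.772e+00 -1.000e-03  1.068e+00  2.291e+00]
jaw yaw -2.5142 y axis [-4.e-04 -5.e-04 -1.e+00]
```

Request:
play_rows(
  commands=[
    [[0, 0.0013, 0], [0, 0, 0], 1.0],
    [[0, 0, 0], [0, 0, 0], 0.62],
    [[0, 0, 0], [0, 0, 0], 0.62],
    [[0, 0, 0], [0, 0, 0], 0.62],
    [[0, -0.02, 0], [0, 0, 0], 0.62],
  ],
)

```text
time: 30.62
tool_pos: [558.2, -3.6, 41.0]
ee_rot: [-0.32, -0.63, 0.63, 0.323]
ft_force: [-0.2, -0.4, 0.4]
finger_gap: 35.1
```

Request:
play_rows(
  commands=[
    [[0, -0.05, 0], [0, 0, 0], 0.62],
    [[0, -0.05, 0], [0, 0, 0], 0.62],
    [[0, -0.05, 0], [0, 0, 0], 0.62],
    [[0, 0, 0], [0, 0, 0], 0.62],
  ],
)

```text
time: 31.12
tool_pos: [563.1, -4.7, 197.7]
ee_rot: [0.325, 0.631, -0.629, -0.318]
ft_force: [0.7, -0.3, -0.3]
finger_gap: 35.2
```

Run:
```python
from h import *
st()
S=manip.capture("side")
grid(S,(245,215,365,285),6,'j1.png',[])
```

```text
t 31.125 pos [563.11  -4.67 197.74] F [ 0.67 -0.3  -0.33] M [ 0.049  0.114 -0.02 ] gap 35.19 q [-0.223  0.11   1.625  0.     1.397  2.291]
jaw yaw -2.5143 y axis [ 0.01   -0.0018 -0.9999]
```

View pics/j1.png

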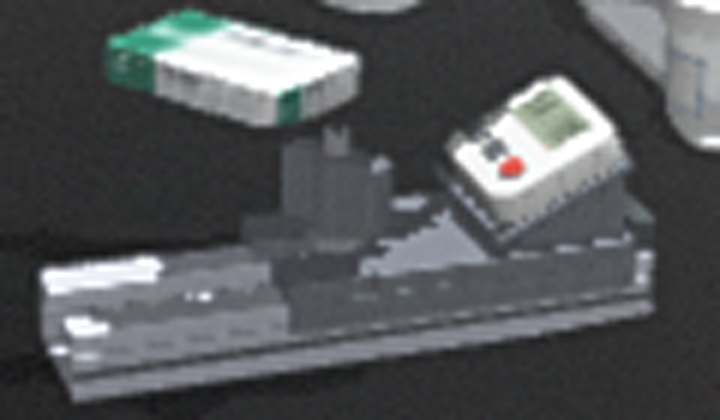

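Request:
play_rows(
  commands=[
    [[-0.0405, 0, 0.0294], [0, 0, 0], 0.62],
    [[-0.0405, 0, 0.0294], [0, 0, 0], 0.62],
    [[-0.0405, 0, 0.0294], [0, 0, 0], 0.62],
    [[-0.0405, 0, 0.0294], [0, 0, 0], 0.62],
    [[-0.0405, 0, 0.0294], [0, 0, 0], 0.62],
  ],
)

```text
time: 31.8
tool_pos: [558.5, -255.2, 189.8]
ee_rot: [0.32, 0.63, -0.629, -0.323]
ft_force: [0.4, 0.4, 0.1]
finger_gap: 34.9
```

Run:
```python
from h import *
st()
T=manip.capture("top");S=manip.capture("side");save(T,'t9.png');save(S,'s9.png')
rT=[560.58,-4.01,.128]
grid(T,(290,180,360,310),6,'j2.png',[(W(rT,[(115,-30,46),(115,30,46)]),(0,0,255))])
im=cv2.imread('pics/j2.png');a=cv2.resize(cv2.imread('pics/t0.png')[180:310,290:360],None,fx=6,fy=6,interpolation=2)
cv2.imwrite('pics/j3.png',cv2.resize(np.hstack([a,im]),None,fx=.75,fy=.75))
```

```text
t 31.8 pos [ 558.46 -255.19  189.77] F [0.35 0.38 0.14] M [ 0.073  0.113 -0.008] gap 34.95 q [-0.625  0.258  1.471  0.     1.416  1.889]
jaw yaw -2.5146 y axis [-0.0029  0.0027 -1.    ]
```

View pics/j3.png

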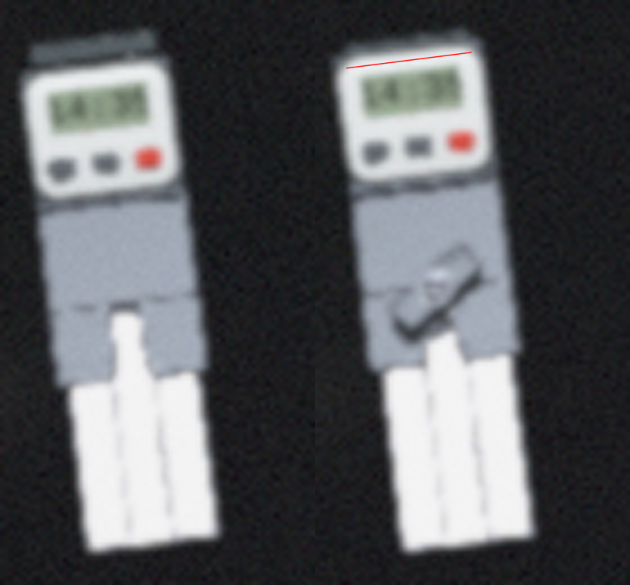

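View pics/s9.png

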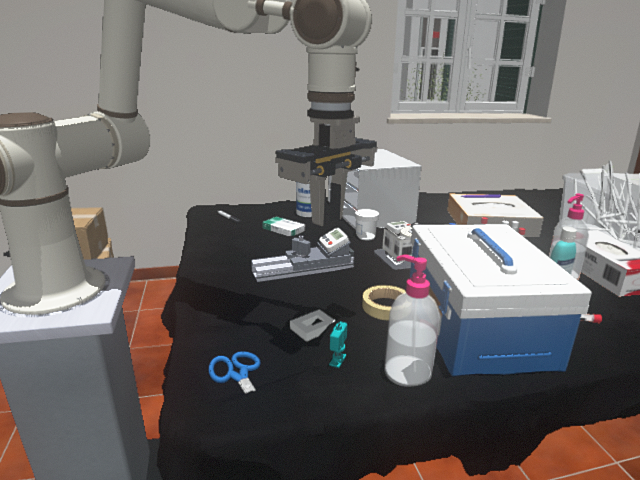

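Run:
```python
from h import *
np.set_printoptions(precision=2,suppress=True)
T=manip.capture("top");S=manip.capture("side")
def rl(P,r=(560.58,-4.01,.128)):
    d=P[:2]-np.array(r[:2]);c,s=np.cos(r[2]),np.sin(r[2]);return np.array([c*d[0]+s*d[1],-s*d[0]+c*d[1]])
for u in[(302.2,261.5),(335.3,258),(302.6,265.5),(335.9,262.2)]: print(rl(atz(T,(u[0]-.4,u[1]-.4),40)))
# edge fit stand: foot front edge excl slot and sides
sg=[((-30,-31,40),(-30,-11,40)),((-30,11,40),(-30,31,40))]
import itertools
f0=cv2.imread('pics/t0.png')[:,:,::-1]
rT=np.array([560.58,-4.01,.128])
def front(p,lab,guess):
    # measure offset along rail of front edge: search max gradient over shift
    g=gaussian_filter(np.array(p['pixels']).astype(float).mean(2),.5)
    sh=np.arange(guess-8,guess+8,.25); v=[]
    for s in sh:
        pts=np.array([(-30+s,y,40) for y in list(np.linspace(-28,-13,15))+list(np.linspace(13,28,15))])
        uv=proj(p,W(rT,pts)); v.append(map_coordinates(g,[uv[:,1],uv[:,0]],order=1).mean())
    v=np.array(v);k=np.abs(np.gradient(v)).argmax(); print(lab,sh[k])
front(T,'now',0); P=dict(T);P['pixels']=f0; front(P,'before',-9)
for n,p in(('S',S),('T',T)):
    for q in('park','test_kit','tape_roll','knob','end_stop','stand'):
        print(q,n,[(np.round(r['xy'],1).tolist(),round(r['score'],2)) for r in manip.place_of(q,p)][:2])
```

```text
[-27.57  35.5 ]
[-28.91 -34.62]
[-36.07  35.64]
[-37.87 -34.75]
now -0.5
before -8.5
park S [([312.3, 325.7], 0.66)]
test_kit S [([282.8, 229.7], 0.9)]
tape_roll S [([299.8, 259.2], 0.41)]
knob S [([313.9, 324.1], 0.71), ([303.1, 255.7], 0.56)]
end_stop S [([344.1, 250.6], 0.7)]
stand S [([300.4, 258.8], 0.59)]
park T [([432.0, 259.1], 0.49)]
test_kit T [([195.6, 249.1], 0.72)]
tape_roll T [([317.1, 247.5], 0.19)]
knob T [([316.8, 246.1], 0.56)]
end_stop T [([312.0, 192.5], 0.95)]
stand T [([320.5, 246.8], 0.68)]
```

Run:
```python
from h import *
print(manip.hand_in()); print(manip.state()['time'])
```

```text
the job is handed in; nothing more can be done
None
the job is handed in; nothing more can be done
```

The stand is bolted to the rail and the job is handed in, at about 32 s on the robot's clock. The bolt I used was the grey-knobbed one in the white block, not the teal look-alike beside it. I lowered it lengthwise into the slot, slid it into the foot and pushed the stand to the end stop. I then turned the knob clockwise by about 228° in total, with one regrip, let go and moved clear.

**Checks that agreed:**
- **End stop:** pushing took about 6 N, then rose to about 10.6 N with no further movement. In the top view the stand's front edge sits 0.5 mm short of home, within the measuring error. It had moved about 8 mm.
- **Head square:** the groove in the stem's top points across the rail, and it stayed there while the knob turned another 28°.
- **Tightness:** the final torque was about 0.24 N m, which I read as roughly 20 N of clamping. An 8 N upward pull on the knob moved it only about 0.1 mm.
- **Other things:** in the last pictures the carton and the tape roll look to be where they started. The trained network did not find the tape roll in the last pictures, so that one is by eye.

**Checks that disagreed:**
- **Gripper height:** the fingertips showed about 40 mm higher than the stated tool position implied, so I set the grasp height from the pictures.
- **Finger gap:** it read about 18 mm on the 16 mm bar.
- **Torque build-up:** torque rose more slowly with turning than I expected, so the clamping force is an estimate from torque, not a direct measurement.

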